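Tidy the desk tray

TASK

Tidy the desk tray: first take the box cutter out of the wide open-ended bay and lay it flat in the tray's long shallow compartment, with its blade end pointing away from the robot. Then slide the calculator along the desk, without lifting it, into the bay until it stops fully home against the bay's back. Leave the tape measure, the ink bottle and the stapler where they are.

Things in the scene. Friction and masses are not known exactly. Their poses are not given: they have to be found in the camera images.
- tray: White desk tray fixed to the desk, 181 (x) by 190 (y) mm, rim 20 mm above the desk, walls 5 mm. Origin: centre of its footprint at desk height; x points roughly away from the robot, y to the robot's left, z up. It has the shallow compartment along its left side, the open-ended bay at far right, and a closed cell at near right (x -85.5 to -13.5, y -90 to 45 mm, floor 3 mm) holding the tape measure.
- bay_home (a point): Where the middle of the calculator's underside must come: tray (38.5, -27.5, 0) mm, axes as the tray's. The bay is x -8.5 to 85.5 mm (94 wide), back stop at y = 45, open at y = -95, without a floor: things in it stand on the desk. Fully home, the calculator touches the stop and sticks about 5 mm out past y = -95.
- bay_mouth (a point): Middle of the bay's open right end, tray (38.5, -95, 0) mm, axes as the tray's. From here two splayed lips, 20 mm high, widen the way in until y = -114 mm, where they stand at about x = -20 and 97 mm.
- slot_mid (a point): Middle of the shallow compartment's floor: tray (0, 70, 14) mm, axes as the tray's. Inside x -85.5 to 85.5, y 50 to 90 mm; floor raised to 14 mm above the desk, so the walls stand only 6 mm above it. Too narrow (40 mm) for fingers to go in beside the cutter: hold the cutter by its upper half.
- cutter: Yellow box cutter, 156 long, 23 wide, body 16 mm thick (20 with its button), 70 g, loose. At the start flat on the desk in the bay, blade end toward the bay's back, handle end out of the mouth. Origin: middle of its length, underside; y is its length, blade end at -y, z up. Body solid from y = -63 to 78 mm. Grasp across the 23 mm (x).
- calculator: Pale pocket calculator, 145 (x) by 84 (y) by 21 mm, 130 g, loose, flat on the desk, keys up, right of the bay's mouth. Origin: middle of its underside; x is its length, roughly along the tray's y at the start; it must lie along that in the bay (either end first). Too wide for most grippers; slides when pushed on an edge.
- cutter_blade (a point): Blade end of the cutter, at cutter (0, -75, 8) mm.
- tape_measure: Yellow tape measure, 62 x 75 x 38 mm, loose, in the tray's closed cell; leave it. Origin: middle of its underside.
- ink_bottle: Dark ink bottle, 44 mm wide, 56 high, loose, standing to the left of the tray; leave it. Origin: middle of its underside.
- stapler: Stapler, 120 (y) x 32 x 44 mm, loose, farther left of the tray; leave it. Origin: middle of its underside.
Mind the look-alikes: they are no part of the job. Of the things that look like the cutter, take the one that is farthest from the robot's base at the start.

How it is judged:
By the outcome, as a careful person would: the job done as asked, in the order asked, and still so for the second after the job is handed in, with the robot touching nothing.
It also fails if it takes over 67 s, if anything falls off the work surface, if the arm or the gripper's body presses on something with over 40 N, if the wrist force passes 120 N, or if a joint passes its speed limit or range.

ROBOT

A 6-joint arm with a two-finger parallel gripper is mounted at the origin on the work surface; the furniture and walls round the work are solid. World frame = base frame: x ahead of the robot, y to its left, z up, the work surface at z = 0. Lengths are in m, angles in rad, forces in N, time in s.
With the tool pointing down it reaches from about 0.3 to 0.75 m from the base axis. Payload 8.5 kg.
Tool frame: the origin (TCP) lies at the very end of the fingers, on their centre line; the grasp point (between the pads) lies 19 mm behind it; x points along the fingers, y is the direction in which the jaws open and shut, and the axes are right-handed (so a half turn about x gives the same grasp; the last joint's range is limited). The gripper opens to 88 mm and grips with 3 to 60 N. Pads are 18 mm wide; open, the fingers measure 123 mm over their backs; the gripper's body (75 mm by 187 mm) begins 45 mm behind the grasp point.
Start: joints at [1.091, 0.381, 1.297, -0, 1.464, -0.215], TCP at [0.144, 0.531, 0.239] pointing down, gripper open.
Joint ranges: [-3.11, 3.11], [-0.89, 2.33], [0.22, 2.48], [-1.42, 4.56], [0.17, 2.85], [-2.88, 2.88]. Speed limits (rad/s): [2.39, 2.39, 3.14, 3.14, 3.14, 3.14].

INTERFACE

Orientations are given as a unit quaternion [x, y, z, w].
In Python, from workcell import telemetry, cams, job gives the robot as it stands. The module is installed in compiled form; this text tells all that it offers.
- The arm moves only by the tool jog_arm, never from a script. Its argument "steps" is a list of rows, each a list of 3 entries, a list of its own where there are three numbers: the finger opening in mm, from 0 to 88.1, then the shift along the tool's x, y, z in mm, then the turn about the tool's x in degrees. In form: [[hand, [dx, dy, dz], yaw], ...]. A call has 1 to 5 rows; each row shifts and turns the commanded pose from where the row before left it, along the tool's axes as they then stand; what a row does not reach is not made up. A row lasts 1/10 s, in which the tool goes at most 50 mm and 8.59 degrees, less where a joint would pass 70% of its speed; a pose out of reach is approached as far as the arm can. A call is refused whole if a number of a shift passes 50 or a number of a turn 8.59, either way. A call with a gripper value outside its range is refused whole. The fingers move at their own pace and stop on an object; the grip force is fixed at half the most. Time passes only in rows, so rows that do not move let the fingers close. It gives the time, the measured TCP pose, the force and the opening at its end, in the units of the state.
- telemetry.observe(): the state, without advancing time (a new reading comes with each control period).
- cams.get_image(name): name is "side" or "top" or "wrist"; returns (picture, depth): 480x640x3 uint8, red, green, blue; 480x640 float32, m along the optical axis (not along the pixel's ray), 0 where there is no reading.
- cams.camera_model(name): a dict with "fx", "fy", "cx", "cy" (pixels), "R" (3x3) and "t" (3): a world point X has camera coordinates R X + t. Camera axes: x right, y down, z forward; pixel columns grow to the right and rows downward; lengths in m; the calibration is good to about 2 mm. A picture is of the moment at which its call begins: read the wrist's pose just before it. camera_model takes no time and is no camera call; for the wrist camera it gives the pose at the moment of the call.
- job.hand_in(): hands the job in, once; it reports no verdict.
The state is a dict: "time_s": time; "joint_pos": joint angles; "joint_velocities": joint speeds; "tau": joint torques, N m; "tool_pos": TCP position; "tcp_rot": TCP orientation; "wrist_force": force on the tool from outside, world axes, zero at the start; "torque": the same for the moment, N m; "width": finger opening in m.
Only numpy, scipy, OpenCV 4.12 (cv2) and the standard library are available. Lean on these libraries where they do the work, as an engineer would, in place of code of your own. Each camera call takes 0.05 s, during which the arm holds its last target. There are 200 camera calls.

## Working session

There is one attempt and no reset: what is moved stays moved. The work goes in short steps, Python scripts to look and compute and a tool call to move; the robot and the scene stay as the last step left them, time stands still between calls to the robot, and variables do not carry over. Pictures are saved under pics/ and viewed, about 8 in all and at most 12, crops included, and the job is handed in when it is done.

Besides the shell and the picture viewer there is one more tool, called after ">>>" by a JSON object that holds its "method" and its "body", one argument or row to a line. jog_arm: Moves the arm, as the interface text tells. Its arguments: {"type":"object","properties":{"steps":{"type":"array"}},"required":["steps"]}

```bash
mkdir -p pics; cat > h.py <<'E'
import numpy as np, cv2
from workcell import telemetry, cams, job
def grab(n,f):
    im,d=cams.get_image(n); m=cams.camera_model(n)
    cv2.imwrite(f'pics/{f}.png',im[:,:,::-1]); np.savez(f'pics/{f}.npz',d=d,im=im,**{k:np.array(v) for k,v in m.items()})
def px(f,pts,z=None):
    m=np.load(f'pics/{f}.npz'); out=[]
    for u,v in pts:
        r=np.array([(u-m['cx'])/m['fx'],(v-m['cy'])/m['fy'],1])
        if z is None: p=m['R'].T@(r*m['d'][int(v),int(u)]-m['t'])
        else:
            o=-m['R'].T@m['t']; w=m['R'].T@r; p=o+w*(z-o[2])/w[2]
        out.append(p)
    return np.array(out)
def crop(f,g,x0,y0,x1,y1,s): cv2.imwrite(f'pics/{g}.png',cv2.resize(cv2.imread(f'pics/{f}.png')[y0:y1,x0:x1],None,fx=s,fy=s,interpolation=cv2.INTER_CUBIC))
E
python3 - <<'E'
from h import *
grab('top','top0'); grab('side','side0')
print(telemetry.observe())
for n in('top','side'):
    m=cams.camera_model(n); print(n,-np.array(m['R']).T@m['t'],m['fx'],np.array(m['R'])[2])
E
```

```text
{'time_s': 0.1, 'joint_pos': array([ 1.09070524e+00,  3.81147225e-01,  1.29811756e+00, -1.23912472e-05,
        1.46359752e+00, -2.15307031e-01]), 'joint_velocities': array([ 0.00213281, -0.00132823, -0.00170924,  0.00050506,  0.00088472,
        0.00010382]), 'tau': array([ 4.74269385e-03, -4.38648605e+01, -2.24908197e+01,  7.14223785e-02,
        3.42192315e-02, -7.15260649e-05]), 'tool_pos': array([0.14383412, 0.53061755, 0.23821226]), 'tcp_rot': array([ 0.09291806,  0.70106765, -0.09376509,  0.70076993]), 'wrist_force': array([ 0.14198219, -0.29028879, -0.13496077]), 'torque': array([ 0.02284996, -0.00616801,  0.01353344]), 'width': 0.08811254874008967}
top [0.2009194  0.04351237 1.34902792] 599.0527699302132 [ 0.15948032 -0.00436493 -0.98719146]
side [-0.02172303 -0.88008871  0.79907015] 595.9752503730493 [ 0.35241059  0.7087077  -0.61117933]
```

View pics/top0.png

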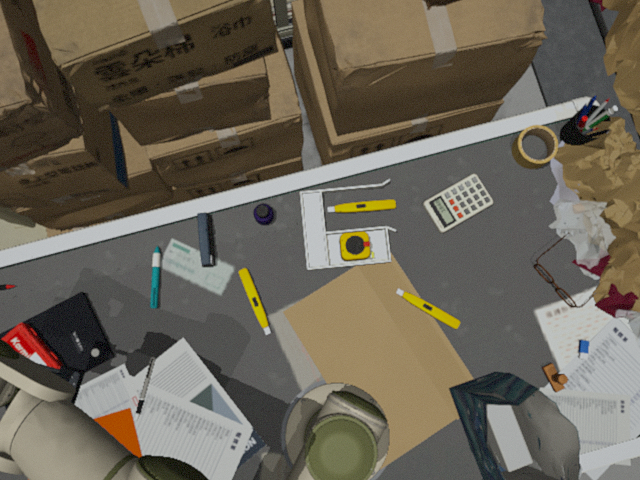

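View pics/side0.png

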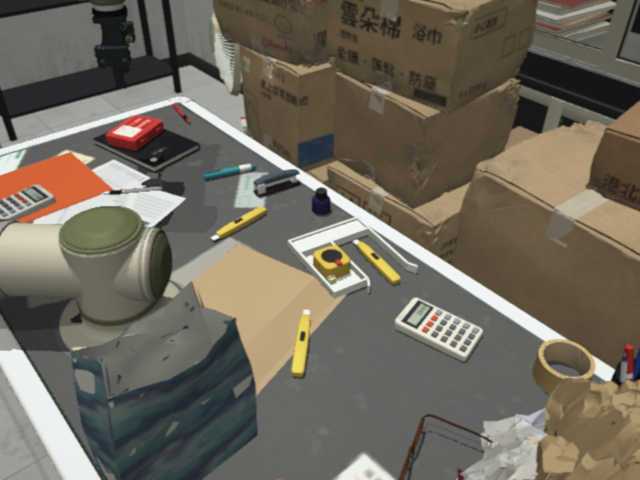

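Top view: the tray is at about (345,225), the target cutter at (330..397, 206) in the bay, the calculator at (460,202), and the bottle at (263,214). The look-alike cutters at (255,300) and (428,308) are nearer the base. I'll enlarge the tray area.

```bash
python3 - <<'E'
from h import *
crop('top0','top0c',290,165,500,285,3.8)
crop('side0','side0c',280,200,490,370,3.7)
E
```

```text
(no output)
```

View pics/top0c.png

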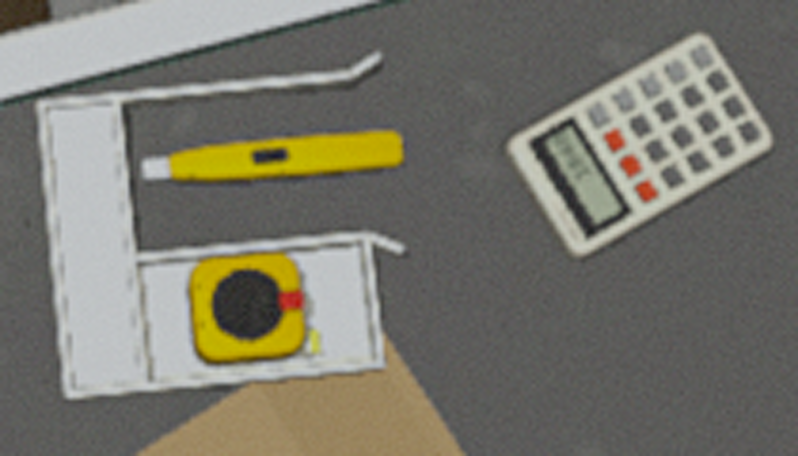

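View pics/side0c.png

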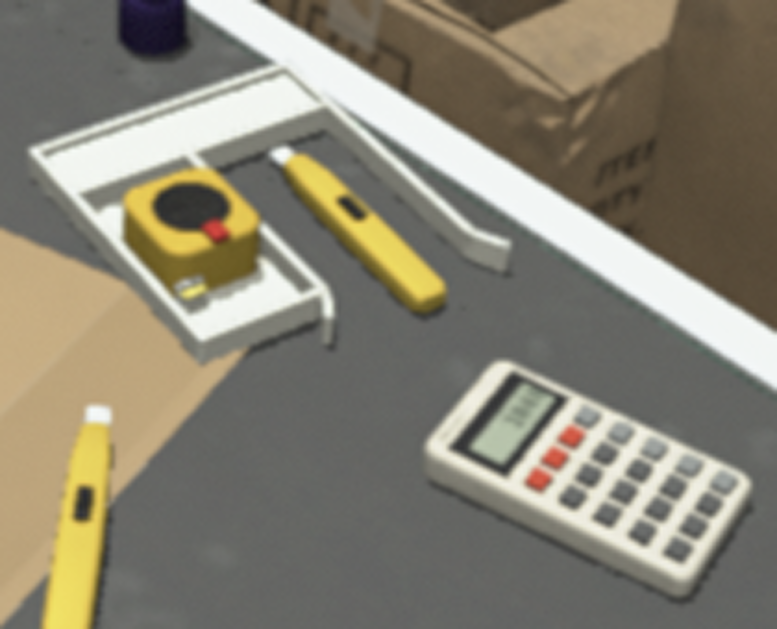

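Crops: in the top crop the tray rim corners are at (38,102), (67,397) and (383,366). The cutter runs from its white blade tip (143,167) to its handle end (403,148), and the calculator corners are at (507,148), (578,258), (773,140) and (702,33). The side crop confirms the layout.

```bash
cat >> h.py <<'E'
def tri(pt,ps):
    A=[];b=[]
    for f,(u,v) in (('top0',pt),('side0',ps)):
        m=np.load(f'pics/{f}.npz'); R,t=m['R'],m['t']
        for k,c in ((0,(u-m['cx'])/m['fx']),(1,(v-m['cy'])/m['fy'])):
            A.append(R[k]-c*R[2]); b.append(c*t[2]-t[k])
    return np.linalg.lstsq(np.array(A),np.array(b),rcond=None)[0]
E
python3 - <<'E'
from h import *
np.set_printoptions(precision=4,suppress=True)
T=lambda L:[(290+a/3.8,165+b/3.8) for a,b in L]
S=lambda L:[(280+a/3.7,200+b/3.7) for a,b in L]
names=['trayFL','trayNL','trayNR','tip','end','c1','c2','c3','c4']
t=T([(38,102),(67,397),(383,366),(143,167),(403,148),(507,148),(578,258),(773,140),(702,33)])
s=S([(283,66),(30,152),(202,342),(275,152),(437,285),(505,362),(428,450),(685,582),(748,480)])
zt=[.02]*3+[.008,.012]+[.021]*4
for n,a,b,z in zip(names,t,s,zt): print(n,'tri',tri(a,b),'top',px('top0',[a],z)[0],'side',px('side0',[b],z)[0],'dep',px('top0',[a])[0])
# tray fit
P=np.array([px('top0',[a],.02)[0][:2] for a in t[:3]]); P2=np.array([px('side0',[a],.02)[0][:2] for a in s[:3]])
Q=np.array([[.0905,.095],[-.0905,.095],[-.0905,-.095]])
for X in(P,P2,(P+P2)/2):
    U,D,V=np.linalg.svd((Q-Q.mean(0)).T@(X-X.mean(0))); R=V.T@U.T; o=X.mean(0)-R@Q.mean(0)
    print('tray',o,np.degrees(np.arctan2(R[1,0],R[0,0])),'res',(X-(Q@R.T+o))*1000)
# depth cluster: yellow cutter and calculator masks from depth heights
m=np.load('pics/top0.npz'); im=m['im'].astype(int); d=m['d']
hsv=cv2.cvtColor(m['im'],cv2.COLOR_RGB2HSV)
for f,box in (('top0',(325,190,400,225)),('side0',(350,230,405,290))):
    m=np.load(f'pics/{f}.npz'); hsv=cv2.cvtColor(m['im'],cv2.COLOR_RGB2HSV)
    M=(abs(hsv[:,:,0].astype(int)-26)<8)&(hsv[:,:,1]>150); B=np.zeros_like(M); x0,y0,x1,y1=box; B[y0:y1,x0:x1]=1
    n,l,st,c=cv2.connectedComponentsWithStats((M&B).astype(np.uint8)); k=1+np.argmax(st[1:,4]); v,u=np.where(l==k)
    W=px(f,list(zip(u,v))); print(f,len(u),st[k],'z pct',np.percentile(W[:,2],[5,50,80,95]))
    top=W[W[:,2]>.01]; print(cv2.minAreaRect((px(f,list(zip(u,v)),.014)[:,:2]*1000).astype(np.float32)))
E
```

```text
trayFL tri [0.54   0.0809 0.0142] top [0.5388 0.0807 0.02  ] side [0.5356 0.0739 0.02  ] dep [ 0.5443  0.0813 -0.0019]
trayNL tri [0.362  0.0633 0.0163] top [0.3606 0.0635 0.02  ] side [0.3612 0.0587 0.02  ] dep [0.3609 0.0635 0.0174]
trayNR tri [ 0.38   -0.1236  0.0155] top [ 0.3783 -0.1227  0.02  ] side [ 0.379  -0.1282  0.02  ] dep [ 0.3784 -0.1228  0.0192]
tip tri [0.5017 0.0179 0.0038] top [0.5013 0.0177 0.008 ] side [0.4983 0.0132 0.008 ] dep [0.5017 0.0177 0.0066]
end tri [ 0.5126 -0.139   0.0185] top [ 0.5116 -0.1388  0.012 ] side [ 0.52   -0.1331  0.012 ] dep [ 0.515  -0.1408 -0.0027]
c1 tri [ 0.5143 -0.2025  0.0147] top [ 0.5093 -0.1998  0.021 ] side [ 0.514  -0.2084  0.021 ] dep [ 0.5127 -0.2024  0.0066]
c2 tri [ 0.4454 -0.2418  0.0159] top [ 0.4423 -0.2398  0.021 ] side [ 0.4447 -0.2463  0.021 ] dep [ 0.4431 -0.2407  0.0169]
c3 tri [ 0.5164 -0.3627  0.0097] top [ 0.5137 -0.3593  0.021 ] side [ 0.5086 -0.3701  0.021 ] dep [ 0.5157 -0.3619  0.0124]
c4 tri [ 0.5832 -0.3226  0.0112] top [ 0.58   -0.3197  0.021 ] side [ 0.5762 -0.3296  0.021 ] dep [ 0.5867 -0.3262 -0.0026]
tray [ 0.4589 -0.0215] 5.399260073488768 res [[-1.2846 -0.8871]
 [ 0.7388 -1.0546]
 [ 0.5459  1.9417]]
tray [ 0.4583 -0.0271] 5.524092504021644 res [[-3.6699 -2.243 ]
 [ 2.089  -0.0091]
 [ 1.5809  2.2521]]
tray [ 0.4586 -0.0243] 5.461334732643623 res [[-2.4778 -1.5644]
 [ 1.4136 -0.5323]
 [ 1.0642  2.0967]]
top0 561 [335 199  61  14 561] z pct [0.0081 0.0142 0.0169 0.0193]
((506.62060546875, -67.59228515625), (23.634552001953125, 138.68701171875), 4.298979759216309)
side0 372 [357 243  43  41 372] z pct [0.006  0.014  0.0161 0.0178]
((503.6642150878906, -75.93273162841797), (25.496923446655273, 142.4579620361328), 3.6892752647399902)
```

```bash
cat >> h.py <<'E'
from scipy.spatial.transform import Rotation as Ro
def axes():
    o=telemetry.observe(); return np.array(o['tool_pos']),Ro.from_quat(o['tcp_rot']).as_matrix(),o
def rel(target,jaw_deg=None):
    p,R,o=axes(); d=R.T@(np.array(target)-p)*1000
    j=np.degrees(np.arctan2(R[1,1],R[0,1])); s='tilt %.2f'%np.degrees(np.arccos(-R[2,0]))
    print('tcp',p.round(4),'jaw deg %.2f'%j,s,'local mm',d.round(1),'q',np.array(o['joint_pos']).round(2), 'w',round(o['width'],4),'F',np.array(o['wrist_force']).round(1),'t',o['time_s'])
    if jaw_deg is not None:
        # turn +about tool x (down) = clockwise from above
        print('yaw needed', [round(((j-jaw_deg+180*k+180)%360)-180,2) for k in (0,1)])
E
python3 - <<'E'
from h import *
np.set_printoptions(precision=3,suppress=True)
rel([.50,-.06,.30],5.4); p,R,o=axes(); print(R)
m=np.load('pics/top0.npz'); v,u=np.mgrid[90:260:4,290:500:4]; W=px('top0',list(zip(u.ravel(),v.ravel())))
for x0 in np.arange(.54,.8,.02):
    r=[]
    for y0 in np.arange(-.4,.15,.1):
        k=(W[:,0]>=x0)&(W[:,0]<x0+.02)&(W[:,1]>=y0)&(W[:,1]<y0+.1); r.append(W[k,2].max() if k.any() else np.nan)
    print(round(x0,2),np.array(r))
m=cams.camera_model('wrist'); c=-np.array(m['R']).T@m['t']; print('wristcam in tool',R.T@(c-p),'axes',(m['R']@R),m['fx'])
E
```

```text
tcp [0.144 0.531 0.238] jaw deg 74.83 tilt 0.07 local mm [ -61.3 -476.9  498.3] q [ 1.09  0.38  1.3  -0.    1.46 -0.22] w 0.0881 F [ 0.1 -0.3 -0.1] t 0.1
yaw needed [np.float64(69.43), np.float64(-110.57)]
[[-0.001  0.262  0.965]
 [-0.001  0.965 -0.262]
 [-1.    -0.001 -0.   ]]
0.54 [0.02  0.019 0.008 0.023 0.02  0.004]
0.56 [0.018 0.02  0.019 0.005 0.009 0.004]
0.58 [0.008 0.004 0.003 0.007 0.009   nan]
0.6 [0.004 0.004 0.005 0.007 0.004   nan]
0.62 [0.002 0.005 0.006 0.008   nan   nan]
0.64 [0.01  0.006 0.008   nan   nan   nan]
0.66 [0.006 0.009 0.001   nan   nan   nan]
0.68 [0.011 0.006   nan   nan   nan   nan]
0.7 [0.005   nan   nan   nan   nan   nan]
0.72 [   nan    nan    nan    nan    nan -0.534]
0.74 [   nan    nan    nan  0.032 -0.084 -0.083]
0.76 [   nan    nan  0.036  0.065 -0.065 -0.072]
0.78 [   nan  0.002  0.026 -0.03  -0.    -0.069]
wristcam in tool [-0.145  0.    -0.083] axes [[ 0.     1.     0.   ]
 [-0.316 -0.     0.949]
 [ 0.949 -0.     0.316]] 341.03175183730525
```

```bash
cat >> h.py <<'E'
def plan(target,jaw,N,yawsign=None):
    p,R,o=axes(); t=np.array(target,float)
    j0=np.degrees(np.arctan2(R[1,1],R[0,1])); dy=((j0-jaw+90)%180)-90 if yawsign is None else yawsign
    P=lambda p:(np.hypot(p[0],p[1]),np.arctan2(p[1],p[0]),p[2])
    a,b=np.array(P(p)),np.array(P(t)); prev=p
    rows=[]
    for k in range(1,N+1):
        c=a+(b-a)*k/N; x=np.array([c[0]*np.cos(c[1]),c[0]*np.sin(c[1]),c[2]])
        Rk=Ro.from_rotvec([0,0,-np.radians(dy)*(k-1)/N]).as_matrix()@R
        rows.append((( Rk.T@(x-prev))*1000).round(1).tolist()); prev=x
    print('yaw/row %.2f'%(dy/N)); print(rows)
E
python3 -c "
from h import *
plan([.49,-.05,.20],5.4,17)"
```

```text
yaw/row 4.08
[[2.2, -5.2, 45.2], [2.2, -5.7, 44.9], [2.2, -6.2, 44.5], [2.2, -6.7, 44.2], [2.2, -7.2, 43.8], [2.2, -7.7, 43.4], [2.2, -8.2, 43.1], [2.2, -8.6, 42.7], [2.2, -9.1, 42.3], [2.2, -9.5, 41.9], [2.2, -10.0, 41.5], [2.3, -10.4, 41.1], [2.3, -10.8, 40.8], [2.3, -11.2, 40.4], [2.3, -11.6, 39.9], [2.3, -12.0, 39.5], [2.3, -12.4, 39.1]]
```

>>> {"method": "jog_arm", "body": {
  "steps": [
    [40, [2.2, -5, 45], 4.08],
    [40, [2.2, -6, 45], 4.08],
    [40, [2.2, -6, 44.5], 4.08],
    [40, [2.2, -7, 44], 4.08],
    [40, [2.2, -7, 44], 4.08]
  ]
}}

```text
time_s: 0.6
tool_pos: [0.3361, 0.414, 0.2273]
tcp_rot: [0.217, 0.673, -0.217, 0.673]
wrist_force: [0.8, 0.3, 0.6]
width: 0.0499
```

>>> {"method": "jog_arm", "body": {
  "steps": [
    [40, [2.2, -8, 43.5], 4.08],
    [40, [2.2, -8, 43], 4.08],
    [40, [2.2, -9, 43], 4.08],
    [40, [2.2, -9, 42], 4.08],
    [40, [2.2, -10, 42], 4.08]
  ]
}}

```text
time_s: 1.1
tool_pos: [0.4587, 0.2355, 0.2163]
tcp_rot: [0.333, 0.624, -0.333, 0.624]
wrist_force: [0.1, -0.2, 0.4]
width: 0.0399
```

>>> {"method": "jog_arm", "body": {
  "steps": [
    [40, [2.2, -10, 41.5], 4.08],
    [40, [2.3, -10, 41], 4.08],
    [40, [2.3, -11, 41], 4.08],
    [40, [2.3, -11, 40], 4.08],
    [40, [2.3, -12, 40], 4.08]
  ]
}}

```text
time_s: 1.6
tool_pos: [0.4981, 0.0302, 0.205]
tcp_rot: [0.438, 0.555, -0.438, 0.555]
wrist_force: [0.5, 0.0, -0.0]
width: 0.0402
```

>>> {"method": "jog_arm", "body": {
  "steps": [
    [40, [2.3, -12, 39], 4.08],
    [40, [2.3, -12, 39], 4.08],
    [40, [0, 0, 0], 0],
    [40, [0, 0, 0], 0]
  ]
}}

```text
time_s: 2.0
tool_pos: [0.49, -0.0497, 0.2005]
tcp_rot: [0.476, 0.523, -0.476, 0.523]
wrist_force: [-0.0, 0.4, 1.1]
width: 0.0395
```

```bash
python3 -c "
from h import *
rel([.49,-.05,.20],5.4); grab('wrist','w1')
cv2.imwrite('pics/w1b.png',cv2.resize(cv2.imread('pics/w1.png'),(800,600),interpolation=cv2.INTER_CUBIC))"
```

```text
tcp [ 0.49   -0.0497  0.2005] jaw deg 5.40 tilt 0.04 local mm [ 0.5 -0.   0.3] q [-0.34  0.31  1.52  0.    1.31 -0.44] w 0.0395 F [-0.   0.4  1.1] t 2.0
yaw needed [np.float64(-0.0), np.float64(180.0)]
```

View pics/w1b.png

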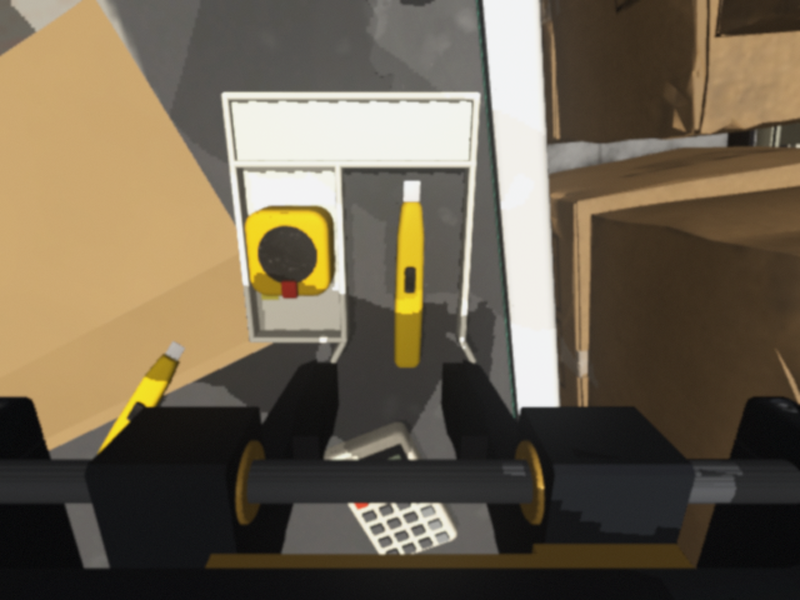

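Wrist view (800 px wide): tray outer corners are at (222,94), (480,94) and (252,341). The cutter runs from the blade tip (412,182) to the handle end (407,366), with bay walls on both sides.

```bash
python3 - <<'E'
from h import *
np.set_printoptions(precision=4,suppress=True)
c=np.array([(222,94),(480,94),(252,341)])/1.25
X=px('w1',c,.02)[:,:2]; Q=np.array([[-.0905,.095],[.0905,.095],[-.0905,-.095]])
U,D,V=np.linalg.svd((Q-Q.mean(0)).T@(X-X.mean(0))); R=V.T@U.T; o=X.mean(0)-R@Q.mean(0)
print('tray',o,np.degrees(np.arctan2(R[1,0],R[0,0])),'res',(X-(Q@R.T+o))*1000,'dep',px('w1',c+[[2,2],[-2,2],[2,-2]])[:,2])
f=lambda u,v:px('w1',[(u/1.25,v/1.25)])[0]
print('slot floor depth',f(350,130),f(270,130),f(450,130),'desk in bay',f(370,250),'cutter',f(410,240),f(408,330),f(413,188))
m=np.load('pics/w1.npz'); hsv=cv2.cvtColor(m['im'],cv2.COLOR_RGB2HSV)
M=(abs(hsv[:,:,0].astype(int)-26)<8)&(hsv[:,:,1]>150); B=np.zeros_like(M); B[150:300,308:345]=1
v,u=np.where(M&B); W=px('w1',list(zip(u,v))); print('z',np.percentile(W[:,2],[5,50,95]))
r=cv2.minAreaRect((px('w1',list(zip(u,v)),.012)[:,:2]*1000).astype(np.float32)); print(r)
tip,end=px('w1',[(412/1.25,182/1.25)],.008)[0],px('w1',[(407/1.25,366/1.25)],.010)[0]; print(tip,end,np.linalg.norm(tip-end),(tip+end)/2,np.degrees(np.arctan2(*(tip-end)[:2])))
for n in('tip',):
    for w in(tip,end): print('tray coords',R.T@(w[:2]-o))
E
```

```text
tray [ 0.4613 -0.0202] 5.661077343818387 res [[ 0.3266 -0.9   ]
 [-1.5296 -1.6833]
 [ 1.203   2.5832]] dep [0.0194 0.0199 0.0187]
slot floor depth [0.4517 0.0501 0.0142] [0.3936 0.0447 0.0124] [0.5239 0.0571 0.013 ] desk in bay [ 0.4729 -0.0392  0.0005] cutter [ 0.5037 -0.0251  0.0156] [ 0.5105 -0.1008  0.0151] [0.502  0.0138 0.0091]
z [0.0127 0.0149 0.0164]
((507.6017761230469, -66.42520141601562), (22.83205795288086, 139.5770263671875), 5.7153778076171875)
[0.5008 0.018  0.008 ] [ 0.5137 -0.1367  0.01  ] 0.15531219151219466 [ 0.5073 -0.0593  0.009 ] -4.785907901752692
tray coords [0.043  0.0341]
tray coords [ 0.0407 -0.1212]
```

```bash
python3 -c "
from h import *
rel([.5073,-.0593,.0085],5.0)"
```

```text
tcp [ 0.4901 -0.0489  0.2006] jaw deg 5.49 tilt 0.04 local mm [192.1  16.2  12.1] q [-0.34  0.31  1.52  0.    1.31 -0.44] w 0.04 F [ 0.3 -0.1 -0.2] t 2.05
yaw needed [np.float64(0.49), np.float64(-179.51)]
```

>>> {"method": "jog_arm", "body": {
  "steps": [
    [40, [36, 5.4, 4], 0.4],
    [40, [36, 5.4, 4], 0],
    [40, [36, 5.4, 4], 0],
    [40, [36, 0, 0], 0],
    [40, [18, 0, 0], 0]
  ]
}}

```text
time_s: 2.55
tool_pos: [0.5066, -0.0579, 0.0362]
tcp_rot: [0.476, 0.523, -0.477, 0.521]
wrist_force: [0.5, -0.3, 0.8]
width: 0.04
```

>>> {"method": "jog_arm", "body": {
  "steps": [
    [40, [12, 0, 0], 0],
    [40, [10, 0, 0], 0],
    [40, [7.5, 0, 0], 0],
    [40, [0, 0, 0], 0]
  ]
}}

```text
time_s: 2.95
tool_pos: [0.5073, -0.0591, 0.0088]
tcp_rot: [0.477, 0.522, -0.477, 0.522]
wrist_force: [0.1, 0.1, -0.3]
width: 0.0398
```

```bash
python3 -c "
from h import *
for i in range(3): rel([.5073,-.0593,.0085],5.0)
grab('wrist','w2')
crop('w2','w2c',180,60,460,400,1.7)"
```

```text
tcp [ 0.5073 -0.0591  0.0088] jaw deg 5.12 tilt 0.05 local mm [0.3 0.  0.2] q [-0.35  0.61  1.7   0.    0.83 -0.44] w 0.0398 F [ 0.1  0.1 -0.3] t 2.95
yaw needed [np.float64(0.12), np.float64(-179.88)]
tcp [ 0.5073 -0.0591  0.0088] jaw deg 5.12 tilt 0.05 local mm [0.3 0.  0.2] q [-0.35  0.61  1.7   0.    0.83 -0.44] w 0.0398 F [ 0.1  0.1 -0.3] t 2.95
yaw needed [np.float64(0.12), np.float64(-179.88)]
tcp [ 0.5073 -0.0591  0.0088] jaw deg 5.12 tilt 0.05 local mm [0.3 0.  0.2] q [-0.35  0.61  1.7   0.    0.83 -0.44] w 0.0398 F [ 0.1  0.1 -0.3] t 2.95
yaw needed [np.float64(0.12), np.float64(-179.88)]
```

View pics/w2c.png

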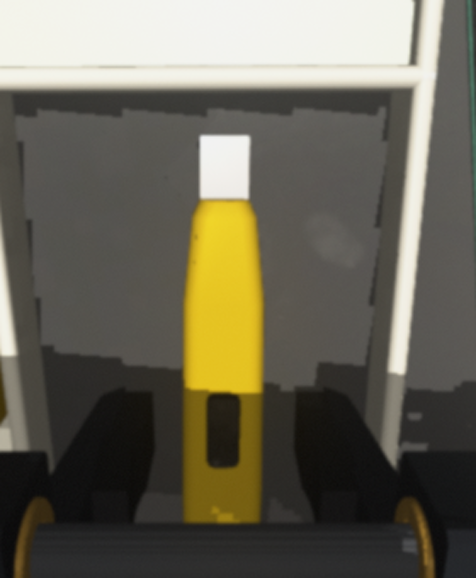

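The cutter (crop columns 184–263) is centred between the fingers (155 and 295), so I'm closing.

>>> {"method": "jog_arm", "body": {
  "steps": [
    [15, [0, 0, 0], 0],
    [15, [0, 0, 0], 0],
    [15, [0, 0, 0], 0],
    [15, [0, 0, 0], 0],
    [15, [0, 0, 0], 0]
  ]
}}

```text
time_s: 3.5
tool_pos: [0.5076, -0.0598, 0.0097]
tcp_rot: [0.478, 0.521, -0.477, 0.522]
wrist_force: [-0.6, 0.1, 5.3]
width: 0.02
```

>>> {"method": "jog_arm", "body": {
  "steps": [
    [15, [-10, 0, 0], 0],
    [15, [-20, 0, 0], 0],
    [15, [-20, 0, 0], 0],
    [15, [-20, 0, 0], 0],
    [15, [0, 0, 0], 0]
  ]
}}

```text
time_s: 4.0
tool_pos: [0.5084, -0.0601, 0.0816]
tcp_rot: [0.478, 0.52, -0.477, 0.523]
wrist_force: [0.7, -0.5, -0.2]
width: 0.0203
```

```bash
python3 -c "
from h import *
rel([.454,.049,.078],-84.5); grab('wrist','w3'); plan([.454,.049,.078],-84.5,16,yawsign=89.6)
# blade tip and end in this view, by yellow mask
m=np.load('pics/w3.npz'); hsv=cv2.cvtColor(m['im'],cv2.COLOR_RGB2HSV)
M=(abs(hsv[:,:,0].astype(int)-26)<8)&(hsv[:,:,1]>150); M[:,:280]=0; M[:,360:]=0
v,u=np.where(M); W=px('w3',list(zip(u,v))); print(v.min(),u.min(),u.max(),np.percentile(W[:,2],[5,50,95]))
p,R,o=axes(); print('body front in tool z',((W-p)@R)[:,2].min())"
```

```text
tcp [ 0.5084 -0.0601  0.0816] jaw deg 5.07 tilt 0.26 local mm [   3.2  -44.6 -113.4] q [-0.35  0.49  1.63  0.    1.01 -0.44] w 0.0203 F [ 0.7 -0.5 -0.2] t 4.0
yaw needed [np.float64(89.57), np.float64(-90.43)]
yaw/row 5.60
[[0.1, -1.9, -7.7], [0.1, -2.8, -7.4], [0.1, -3.6, -7.0], [0.1, -4.3, -6.5], [0.1, -5.0, -5.9], [0.1, -5.6, -5.3], [0.1, -6.2, -4.6], [0.1, -6.6, -3.8], [0.1, -7.0, -3.0], [0.1, -7.2, -2.2], [0.1, -7.4, -1.3], [0.1, -7.4, -0.5], [0.1, -7.4, 0.4], [0.1, -7.3, 1.2], [0.1, -7.0, 2.0], [0.1, -6.7, 2.8]]
176 280 359 [0.08312478 0.08525012 0.17058321]
body front in tool z -0.08260101846744256
```

```bash
python3 -c "
from h import *
grab('side','s3')
a=cv2.imread('pics/w3.png')[60:400,180:460]; b=cv2.resize(cv2.imread('pics/s3.png')[180:320,260:460],None,fx=2.4,fy=2.4,interpolation=cv2.INTER_CUBIC)
cv2.imwrite('pics/m3.png',np.hstack([a,cv2.copyMakeBorder(b,0,340-b.shape[0],0,0,cv2.BORDER_CONSTANT) if b.shape[0]<340 else b[:340]]))"
```

```text
(no output)
```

View pics/m3.png

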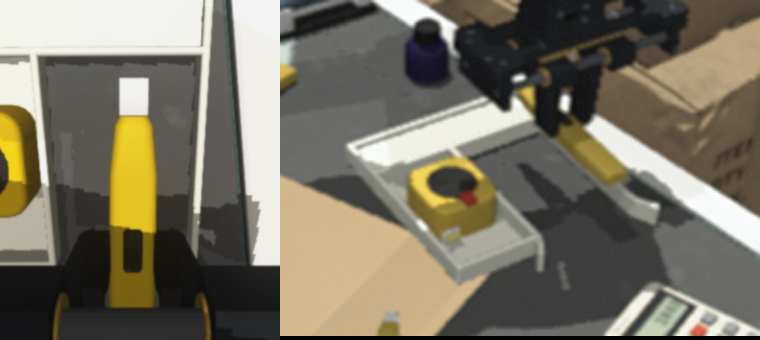

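The cutter is held level and clear of the bay. Carrying it to the slot while turning.

>>> {"method": "jog_arm", "body": {
  "steps": [
    [15, [0, -2, -7.7], 5.6],
    [15, [0, -2.8, -7.4], 5.6],
    [15, [0, -3.6, -7], 5.6],
    [15, [0, -4.3, -6.5], 5.6],
    [15, [0, -5, -5.9], 5.6]
  ]
}}

```text
time_s: 4.6
tool_pos: [0.4925, -0.0227, 0.078]
tcp_rot: [-0.59, -0.39, 0.591, -0.389]
wrist_force: [0.8, -0.4, -0.9]
width: 0.0202
```

>>> {"method": "jog_arm", "body": {
  "steps": [
    [15, [0, -5.6, -5.3], 5.6],
    [15, [0, -6.2, -4.6], 5.6],
    [15, [0, -6.6, -3.8], 5.6],
    [15, [0, -7, -3], 5.6],
    [15, [0, -7.2, -2.2], 5.6]
  ]
}}

```text
time_s: 5.1
tool_pos: [0.4758, 0.0117, 0.0781]
tcp_rot: [-0.666, -0.236, 0.668, -0.235]
wrist_force: [0.3, 0.8, -0.8]
width: 0.0202
```

>>> {"method": "jog_arm", "body": {
  "steps": [
    [15, [0, -7.4, -1.3], 5.6],
    [15, [0, -7.4, -0.5], 5.6],
    [15, [0, -7.4, 0.4], 5.6],
    [15, [0, -7.3, 1.2], 5.6],
    [15, [0, -7, 2], 5.6]
  ]
}}

```text
time_s: 5.6
tool_pos: [0.4569, 0.0434, 0.0781]
tcp_rot: [-0.703, -0.067, 0.705, -0.067]
wrist_force: [0.6, 0.3, -1.4]
width: 0.0203
```

>>> {"method": "jog_arm", "body": {
  "steps": [
    [15, [0, -6.7, 2.8], 5.6],
    [15, [0, 0, 0], 0],
    [15, [0, 0, 0], 0]
  ]
}}

```text
time_s: 5.9
tool_pos: [0.4535, 0.0491, 0.0786]
tcp_rot: [-0.706, -0.035, 0.707, -0.035]
wrist_force: [-0.1, -0.1, -0.1]
width: 0.0204
```

```bash
python3 -c "
from h import *
rel([.454,.049,.027],-84.5); grab('wrist','w4'); grab('top','t4')
a=cv2.imread('pics/w4.png')[0:400,100:540]; b=cv2.resize(cv2.imread('pics/t4.png')[170:280,280:400],None,fx=3,fy=3,interpolation=cv2.INTER_CUBIC)
cv2.imwrite('pics/m4.png',np.hstack([a,cv2.copyMakeBorder(b,0,70,0,0,cv2.BORDER_CONSTANT)]))"
```

```text
tcp [0.4535 0.0491 0.0786] jaw deg -84.37 tilt 0.07 local mm [51.6  0.1 -0.6] q [-0.15  0.42  1.78 -0.    0.94  1.32] w 0.0204 F [-0.1 -0.1 -0.1] t 5.9
yaw needed [np.float64(0.13), np.float64(-179.87)]
```

View pics/m4.png

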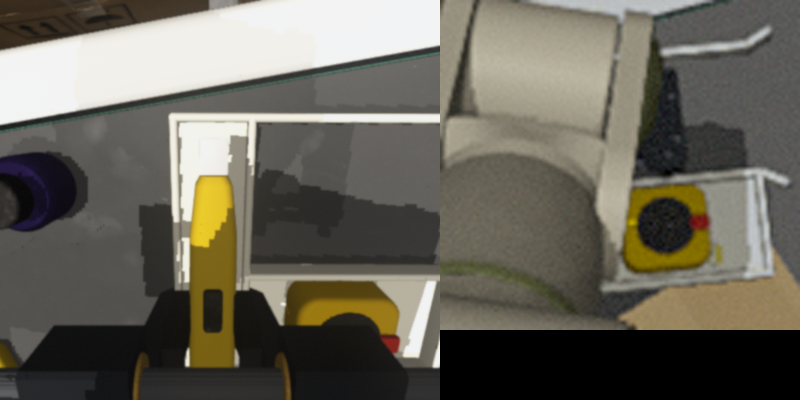

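The cutter lies over the slot with its blade away from the robot. The far inner rim corners are at about (280,123) and (347,123) and the blade tip at about (313,138). Checking the numbers.

```bash
python3 -c "
from h import *
np.set_printoptions(precision=4,suppress=True)
c=px('w4',[(270,114),(353,122),(280,122),(347,122)],.02); print(c)
d=px('w4',[(315,200),(313,250),(313,160),(313,145)]); print('dep',d)
z=np.median([px('w4',[(u,v)])[0][2] for u in range(300,325) for v in range(190,250)]); print('top z',z)
t=px('w4',[(313,138)],z-.008)[0]; b=px('w4',[(313,176)],z-.004)[0]; s=px('w4',[((191+235)/2+100,280)],z)[0]; print('tip',t,'bodyfront',b,'mid',s)
o=np.array([.4608,-.0207]);a=np.radians(5.5);R=np.array([[np.cos(a),-np.sin(a)],[np.sin(a),np.cos(a)]])
for n,q in(('FL',c[0]),('innerL',c[2]),('innerR',c[3]),('tip',t),('front',b),('mid',s),('tcp',axes()[0])): print(n,(R.T@(q[:2]-o))*1000)
"
```

```text
[[0.5401 0.0809 0.02  ]
 [0.5404 0.0339 0.02  ]
 [0.5364 0.075  0.02  ]
 [0.5401 0.0373 0.02  ]]
dep [[0.5069 0.0527 0.0836]
 [0.4855 0.0515 0.0857]
 [0.5224 0.0551 0.0761]
 [0.5286 0.0557 0.0773]]
top z 0.08410486235020398
tip [0.5313 0.056  0.0761] bodyfront [0.5163 0.0545 0.0801] mid [0.4706 0.05   0.0841]
FL [88.6349 93.5094]
innerL [84.4015 88.0145]
innerR [84.4585 50.1443]
tip [77.5214 69.5652]
front [62.4045 69.5371]
mid [16.5097 69.4195]
tcp [-0.3323 69.906 ]
```

>>> {"method": "jog_arm", "body": {
  "steps": [
    [15, [15, 0, 0], 0],
    [15, [15, 0, 0], 0],
    [15, [12, 0, 0], 0],
    [15, [6, 0, 0], 0],
    [15, [0, 0, 0], 0]
  ]
}}

```text
time_s: 6.5
tool_pos: [0.4535, 0.049, 0.0307]
tcp_rot: [-0.706, -0.034, 0.707, -0.034]
wrist_force: [0.0, -0.8, 0.0]
width: 0.0203
```

>>> {"method": "jog_arm", "body": {
  "steps": [
    [15, [2, 0, 0], 0],
    [15, [1, 0, 0], 0],
    [15, [0, 0, 0], 0]
  ]
}}

```text
time_s: 6.8
tool_pos: [0.4538, 0.0491, 0.0285]
tcp_rot: [0.706, 0.034, -0.706, 0.034]
wrist_force: [0.6, 0.3, -0.7]
width: 0.0197
```

>>> {"method": "jog_arm", "body": {
  "steps": [
    [15, [1.5, 0, 0], 0],
    [15, [0, 0, 0], 0]
  ]
}}

```text
time_s: 7.0
tool_pos: [0.4536, 0.0491, 0.0268]
tcp_rot: [0.706, 0.034, -0.706, 0.034]
wrist_force: [0.1, -0.5, -0.9]
width: 0.0207
```

>>> {"method": "jog_arm", "body": {
  "steps": [
    [15, [1.5, 0, 0], 0],
    [15, [0, 0, 0], 0]
  ]
}}

```text
time_s: 7.2
tool_pos: [0.4536, 0.0491, 0.0251]
tcp_rot: [-0.706, -0.034, 0.706, -0.034]
wrist_force: [0.3, -0.7, -1.4]
width: 0.0199
```

>>> {"method": "jog_arm", "body": {
  "steps": [
    [15, [1, 0, 0], 0],
    [15, [0, 0, 0], 0]
  ]
}}

```text
time_s: 7.4
tool_pos: [0.4536, 0.0491, 0.0241]
tcp_rot: [-0.706, -0.034, 0.706, -0.034]
wrist_force: [-0.1, -0.9, -0.5]
width: 0.0202
```

>>> {"method": "jog_arm", "body": {
  "steps": [
    [15, [0.8, 0, 0], 0],
    [15, [0, 0, 0], 0]
  ]
}}

```text
time_s: 7.6
tool_pos: [0.4537, 0.0491, 0.0237]
tcp_rot: [0.706, 0.034, -0.706, 0.034]
wrist_force: [-2.1, 0.4, 3.6]
width: 0.0205
```

>>> {"method": "jog_arm", "body": {
  "steps": [
    [15, [0.7, 0, 0], 0],
    [15, [0, 0, 0], 0]
  ]
}}

```text
time_s: 7.8
tool_pos: [0.4537, 0.0491, 0.0236]
tcp_rot: [0.707, 0.034, -0.706, 0.034]
wrist_force: [-3.2, -0.0, 14.0]
width: 0.0203
```

Contact on the slot floor at TCP z 0.0237. Opening gently and lifting.

>>> {"method": "jog_arm", "body": {
  "steps": [
    [20, [-0.6, 0, 0], 0],
    [30, [0, 0, 0], 0],
    [38, [0, 0, 0], 0],
    [38, [0, 0, 0], 0],
    [38, [-10, 0, 0], 0]
  ]
}}

```text
time_s: 8.3
tool_pos: [0.4531, 0.0492, 0.0328]
tcp_rot: [-0.705, -0.034, 0.707, -0.034]
wrist_force: [0.2, 0.6, -0.0]
width: 0.0379
```

>>> {"method": "jog_arm", "body": {
  "steps": [
    [38, [-30, 0, 0], 0],
    [38, [-40, 0, 0], 0],
    [38, [-40, 0, 0], 0],
    [38, [-20, 0, 0], 0],
    [38, [0, 0, 0], 0]
  ]
}}

```text
time_s: 8.8
tool_pos: [0.4547, 0.049, 0.1664]
tcp_rot: [0.708, 0.033, -0.704, 0.034]
wrist_force: [1.2, -0.0, -0.3]
width: 0.0378
```

```bash
python3 - <<'E'
from h import *
np.set_printoptions(precision=4,suppress=True)
grab('wrist','w5'); m=np.load('pics/w5.npz'); hsv=cv2.cvtColor(m['im'],cv2.COLOR_RGB2HSV)
M=(abs(hsv[:,:,0].astype(int)-26)<8)&(hsv[:,:,1]>150)
n,l,st,c=cv2.connectedComponentsWithStats(M.astype(np.uint8))
o=np.array([.4615,-.0207]);a=np.radians(5.5);R=np.array([[np.cos(a),-np.sin(a)],[np.sin(a),np.cos(a)]])
for k in range(1,n):
    if st[k,4]>400:
        v,u=np.where(l==k); W=px('w5',list(zip(u,v))); r=cv2.minAreaRect((((px('w5',list(zip(u,v)),.028)[:,:2]-o)@R)*1000).astype(np.float32)); print(st[k],np.percentile(W[:,2],[5,50,95]),r)
crop('w5','w5c',150,60,500,380,1.7)
# calculator grasp centre estimate from top view (shift for camera offset 0), long axis
C=np.array([(.5093,-.1998),(.4423,-.2398),(.5137,-.3593),(.58,-.3197)]); print(C.mean(0))
rel([.49,-.2,.2],30)
E
```

```text
[ 300  155   24  152 3150] [0.0254 0.027  0.0283] ((-8.0849609375, 70.10940551757812), (20.165307998657227, 136.780517578125), 89.35310363769531)
[ 367  243   79   71 2910] [0.0126 0.0341 0.0358] ((-48.64842987060547, -14.845821380615234), (69.9155502319336, 69.84795379638672), 1.7459989786148071)
[130 293  39  34 906] [0.0033 0.0125 0.2328] ((-81.83627319335938, 223.11607360839844), (36.72025680541992, 26.874441146850586), 15.46834945678711)
[192 353  23  67 648] [0.2379 0.2465 0.2497] ((-169.00164794921875, 181.33033752441406), (19.075071334838867, 84.15512084960938), 80.23605346679688)
[409 353  23  67 648] [0.2377 0.2466 0.2496] ((-169.295654296875, -40.67567443847656), (84.57487487792969, 19.059051513671875), 9.795705795288086)
[539 403  30  35 617] [0.0084 0.0135 0.2512] ((-212.08384704589844, -185.73094177246094), (49.168941497802734, 23.660648345947266), 55.530216217041016)
[ 160  435  388   20 4527] [0.2526 0.2551 0.2566] ((-245.8968505859375, 24.057266235351562), (424.7396240234375, 27.135974884033203), 89.91673278808594)
[ 0.5113 -0.2796]
tcp [0.4539 0.0491 0.1645] jaw deg -84.53 tilt 0.16 local mm [-35.3 251.5 -12.3] q [-0.15  0.29  1.67  0.    1.17  1.32] w 0.0377 F [ 0.2 -0.3 -0.8] t 8.85
yaw needed [np.float64(-114.53), np.float64(65.47)]
```

View pics/w5c.png

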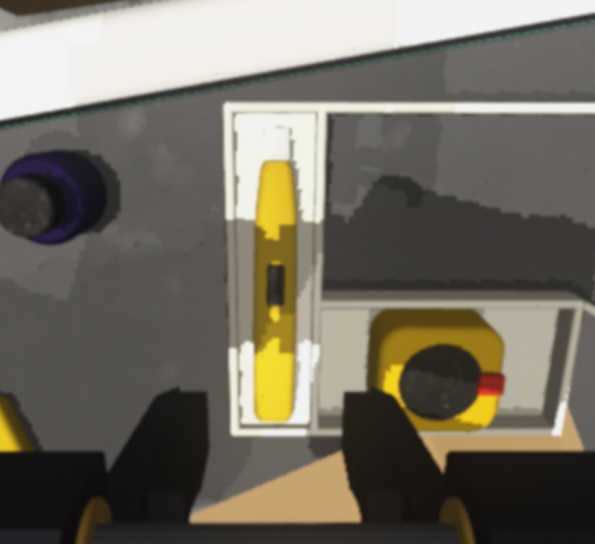

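The cutter lies flat in the slot (body centre at tray y about 70, blade tip at x about +75, inside the walls). Now to the calculator.

```bash
python3 -c "
from h import *
plan([.562,-.362,.2],30.5,16,yawsign=-115)"
```

```text
yaw/row -7.19
[[-2.2, 19.8, -13.1], [-2.2, 22.3, -9.5], [-2.2, 24.1, -5.4], [-2.2, 25.1, -1.1], [-2.2, 25.4, 3.5], [-2.2, 24.8, 8.1], [-2.2, 23.4, 12.6], [-2.3, 21.2, 16.9], [-2.3, 18.2, 20.7], [-2.3, 14.5, 24.0], [-2.3, 10.2, 26.7], [-2.3, 5.4, 28.6], [-2.3, 0.3, 29.6], [-2.3, -5.0, 29.7], [-2.3, -10.2, 28.8], [-2.3, -15.4, 27.0]]
```

>>> {"method": "jog_arm", "body": {
  "steps": [
    [60, [-2.2, 19.8, -13.1], -7.19],
    [88, [-2.2, 22.3, -9.5], -7.19],
    [88, [-2.2, 24.1, -5.4], -7.19],
    [88, [-2.2, 25.1, -1.1], -7.19],
    [88, [-2.2, 25.4, 3.5], -7.19]
  ]
}}

```text
time_s: 9.35
tool_pos: [0.5196, -0.0553, 0.1729]
tcp_rot: [-0.66, -0.253, 0.662, -0.251]
wrist_force: [-0.0, 0.3, 0.8]
width: 0.0762
```

>>> {"method": "jog_arm", "body": {
  "steps": [
    [88, [-2.2, 24.8, 8.1], -7.19],
    [88, [-2.2, 23.4, 12.6], -7.19],
    [88, [-2.3, 21.2, 16.9], -7.19],
    [88, [-2.3, 18.2, 20.7], -7.19],
    [88, [-2.3, 14.5, 24], -7.19]
  ]
}}

```text
time_s: 9.85
tool_pos: [0.5594, -0.1844, 0.1839]
tcp_rot: [-0.55, -0.444, 0.551, -0.442]
wrist_force: [0.1, 0.6, -0.2]
width: 0.0878
```

>>> {"method": "jog_arm", "body": {
  "steps": [
    [88, [-2.3, 10.2, 26.7], -7.19],
    [88, [-2.3, 5.4, 28.6], -7.19],
    [88, [-2.3, 0.3, 29.6], -7.19],
    [88, [-2.3, -5, 29.7], -7.19],
    [88, [-2.3, -10.2, 28.8], -7.19]
  ]
}}

```text
time_s: 10.35
tool_pos: [0.5651, -0.332, 0.1952]
tcp_rot: [0.387, 0.593, -0.387, 0.591]
wrist_force: [0.3, 0.6, -0.3]
width: 0.088
```

>>> {"method": "jog_arm", "body": {
  "steps": [
    [88, [-2.3, -15.4, 27], -7.19],
    [88, [0, 0, 0], 0],
    [88, [0, 0, 0], 0]
  ]
}}

```text
time_s: 10.65
tool_pos: [0.5617, -0.3619, 0.1977]
tcp_rot: [0.352, 0.614, -0.351, 0.612]
wrist_force: [-0.1, 0.9, -0.8]
width: 0.088
```

```bash
python3 -c "
from h import *
rel([.562,-.362,.2],30.5); grab('wrist','w6')
cv2.imwrite('pics/w6b.png',cv2.resize(cv2.imread('pics/w6.png')[40:440,100:600],None,fx=1.5,fy=1.5,interpolation=cv2.INTER_CUBIC))"
```

```text
tcp [ 0.5617 -0.3619  0.1977] jaw deg 30.36 tilt 0.17 local mm [-2.3  0.3  0.2] q [-0.75  0.62  1.    0.    1.53 -1.28] w 0.088 F [-0.1  0.9 -0.8] t 10.65
yaw needed [np.float64(-0.14), np.float64(179.86)]
```

View pics/w6b.png

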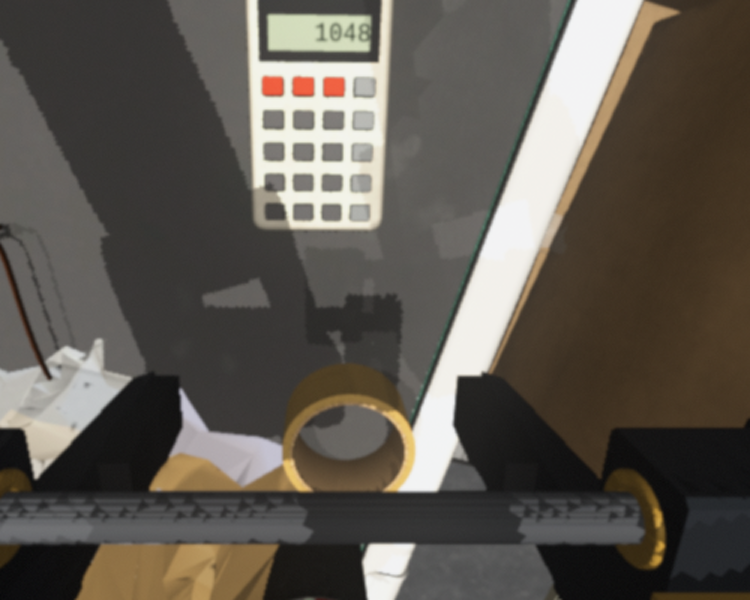

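The rear corners of the calculator are at crop (253,228) and (382,229), its side edges leave the top at x=246 and 393, and a tape roll stands at (350,430) behind it. Measuring both.

```bash
python3 - <<'E'
from h import *
np.set_printoptions(precision=4,suppress=True)
f=lambda L:[(100+a/1.5,40+b/1.5) for a,b in L]
m=np.load('pics/w6.npz'); g=cv2.cvtColor(m['im'],cv2.COLOR_RGB2GRAY).astype(float)
# subpixel side edges by gradient, per row
L=[];Rr=[]
for v in range(50,180,6):
    r=cv2.GaussianBlur(g[v:v+5].mean(0)[None],(5,1),0)[0]; d=np.diff(r)
    L.append((255+np.argmax(d[255:285])+.5,v+2)); Rr.append((345+np.argmin(d[345:375])+.5,v+2))
for z in(.021,.016):
    A,B=px('w6',L,z)[:,:2],px('w6',Rr,z)[:,:2]
    ax=[]
    for P in(A,B):
        vx,vy,x0,y0=cv2.fitLine((P*1000).astype(np.float32),cv2.DIST_HUBER,0,.01,.01).ravel(); s=1 if vy<0 else -1; ax.append((np.array([vx,vy])*s,np.array([x0,y0]),np.std((P*1000-[x0,y0])@[-vy,vx])))
    u=(ax[0][0]+ax[1][0])/2;u/=np.linalg.norm(u); n=np.array([-u[1],u[0]])
    print('z',z,'long dir deg',[np.degrees(np.arctan2(a[0][1],a[0][0])) for a in ax],'width',(ax[1][1]-ax[0][1])@n,'sd',ax[0][2],ax[1][2])
    e=px('w6',f([(318,229)]),z)[0][:2]*1000; mid=(ax[0][1]+ax[1][1])/2; end=mid+u*((e-mid)@u); print('rear end mid',end,'grip pt',end-u*16,'centre',end-72.5*u)
print('top depth z',px('w6',f([(318,70),(300,200),(318,222)]))[:,2])
R=f([(350,370),(350,400),(300,420),(285,440),(413,440),(300,480)]); print('roll',px('w6',R))
print('hand heap',px('w6',f([(190,470),(60,370),(240,470)])))
E
```

```text
z 0.021 long dir deg [np.float32(-61.250072), np.float32(-60.20282)] width 79.89839 sd 3.88988480179681 2.2970678368640955
rear end mid [ 549.0769 -341.3998] grip pt [ 541.2532 -327.4431] centre [ 513.6259 -278.1584]
z 0.016 long dir deg [np.float32(-61.230663), np.float32(-60.20282)] width 81.14324 sd 3.9560665003500235 2.332664143404633
rear end mid [ 549.5299 -342.1886] grip pt [ 541.7038 -328.2332] centre [ 514.0681 -278.9532]
top depth z [0.0179 0.016  0.0144]
roll [[ 0.6224 -0.4183  0.0113]
 [ 0.6228 -0.4231  0.0467]
 [ 0.6022 -0.4527  0.0464]
 [ 0.6009 -0.4708  0.0471]
 [ 0.675  -0.4273  0.047 ]
 [ 0.6251 -0.4927  0.0481]]
hand heap [[ 0.5553 -0.5175  0.056 ]
 [ 0.4454 -0.5169  0.0209]
 [ 0.5893 -0.5183  0.0319]]
```

```bash
python3 - <<'E'
from h import *
np.set_printoptions(precision=1,suppress=True)
m=np.load('pics/w6.npz'); im=m['im'].astype(np.int16)
# pale (warm) calculator vs. grey desk: warmth R-B relative to brightness, rows without keys problem -> outer extent per row
w=cv2.GaussianBlur(((im[:,:,0]-im[:,:,2])/(im.sum(2)+1.)).astype(np.float32),(3,3),0); br=cv2.GaussianBlur(im.sum(2).astype(np.float32)/3,(3,3),0)
for v in (60,90,120,150,180): print(v,'br',br[v,256:276].astype(int),'|',br[v,344:372].astype(int))
E
```

```text
60 br [ 99  98  98  98  98  98  99 108 135 175 211 229 236 237 232 205 149  93
  68  64] | [138 128 118  96  72  61  59  65  93 146 199 223 226 220 206 181 147 114
  94  87  86  86  87  87  87  87  87  87]
90 br [100 100 101 101 101 101 101 102 110 135 176 211 230 237 238 238 238 235
 226 210] | [224 224 225 225 223 222 224 226 227 227 227 224 215 197 167 131 104  92
  89  89  88  88  88  88  88  88  88  88]
120 br [100 101 101 101 101 101 101 101 101 107 133 174 210 229 236 238 237 230
 204 161] | [183 183 182 180 184 201 224 234 233 229 222 209 184 149 116  96  90  89
  89  89  90  91  92  93  93  93  94  94]
150 br [ 59  60  66  77  89  96  98  99  99 100 107 131 172 209 229 236 237 238
 237 237] | [221 221 221 222 223 223 223 222 220 213 196 166 131 106  97  96  97  99
 101 103 104 104 104 103 101 100  98  97]
180 br [ 56  56  56  56  57  57  57  57  57  58  60  69  88 113 133 145 151 152
 148 133] | [157 155 172 200 217 222 221 217 206 182 148 115  96  91  90  90  89  89
  89  89  89  90  91  92  92  92  92  92]
```

```bash
python3 - <<'E'
from h import *
np.set_printoptions(precision=2,suppress=True)
V=[60.,90,120,150,180]; L=list(zip(np.array([264.8,265.8,266.9,267.9,268.7])+.0,V)); R=list(zip([359.7,358.3,356.8,355.3,353.8],V))
for z in(.021,.014,.010):
    A,B=px('w6',L,z)[:,:2]*1000,px('w6',R,z)[:,:2]*1000
    uA,uB=[(P[-1]-P[0])/np.linalg.norm(P[-1]-P[0]) for P in(A,B)]; u=(uA+uB)/2;u/=np.linalg.norm(u);n=np.array([-u[1],u[0]])
    mid=(A.mean(0)+B.mean(0))/2; e=px('w6',[(312,192.5)],z)[0][:2]*1000; end=mid+u*((e-mid)@u)
    print(z,np.degrees([np.arctan2(a[1],a[0]) for a in(uA,uB,u)]),'w',(B.mean(0)-A.mean(0))@n,'end',end,'grip',end-16*u)
E
```

```text
0.021 [-59.98 -60.19 -60.08] w 80.25562914138675 end [ 549.48 -341.  ] grip [ 541.5  -327.13]
0.014 [-59.98 -60.19 -60.08] w 81.99677300442046 end [ 550.11 -342.1 ] grip [ 542.13 -328.23]
0.01 [-59.98 -60.19 -60.08] w 82.99171235472555 end [ 550.47 -342.73] grip [ 542.49 -328.86]
```

```bash
python3 -c "
from h import *
rel([.5420,-.3283,.035],29.92)"
```

```text
tcp [ 0.5619 -0.3612  0.1981] jaw deg 30.42 tilt 0.14 local mm [163.2  -0.5 -38.1] q [-0.75  0.62  1.    0.    1.53 -1.28] w 0.0884 F [-0.2  0.5  0.5] t 10.7
yaw needed [np.float64(0.5), np.float64(-179.5)]
```

>>> {"method": "jog_arm", "body": {
  "steps": [
    [88.1, [35, -0.3, -19], 0.4],
    [88.1, [35, -0.3, -19.3], 0],
    [88.1, [35, 0, 0], 0],
    [88.1, [35, 0, 0], 0],
    [88.1, [21, 0, 0], 0]
  ]
}}

```text
time_s: 11.2
tool_pos: [0.5416, -0.3268, 0.0357]
tcp_rot: [0.353, 0.614, -0.353, 0.611]
wrist_force: [-0.1, -0.0, 0.8]
width: 0.0879
```

>>> {"method": "jog_arm", "body": {
  "steps": [
    [88.1, [0, 0, 0], 0],
    [88.1, [0, 0, 0], 0]
  ]
}}

```text
time_s: 11.4
tool_pos: [0.5426, -0.3285, 0.039]
tcp_rot: [0.353, 0.613, -0.353, 0.613]
wrist_force: [0.3, 0.0, 0.6]
width: 0.0884
```

```bash
python3 -c "
from h import *
rel([.5420,-.3283,.004],29.92); grab('wrist','w7'); crop('w7','w7c',120,120,520,420,2)"
```

```text
tcp [ 0.5426 -0.3285  0.039 ] jaw deg 30.13 tilt 0.01 local mm [35.  -0.5 -0.5] q [-0.73  0.72  1.31  0.    1.12 -1.26] w 0.0884 F [0.3 0.  0.6] t 11.4
yaw needed [np.float64(0.21), np.float64(-179.79)]
```

View pics/w7c.png

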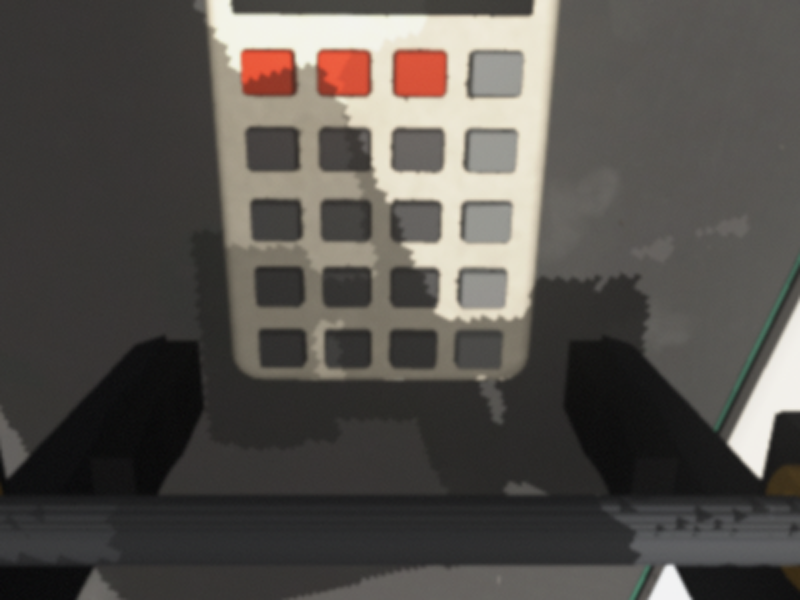

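Finger inner faces are at 203 and 567 (centre 385) and the calculator edges at 235 and 527 (centre about 381), so the tool must shift about −0.9 mm in y. The yaw is parallel.

>>> {"method": "jog_arm", "body": {
  "steps": [
    [88.1, [8, -0.9, 0], 0.1],
    [88.1, [6, 0, 0], 0],
    [88.1, [0, 0, 0], 0]
  ]
}}

```text
time_s: 11.75
tool_pos: [0.5412, -0.3295, 0.0239]
tcp_rot: [0.354, 0.613, -0.353, 0.612]
wrist_force: [-0.3, -0.0, 0.4]
width: 0.0883
```

>>> {"method": "jog_arm", "body": {
  "steps": [
    [88.1, [3, 0, 0], 0],
    [88.1, [2, 0, 0], 0],
    [88.1, [0, 0, 0], 0]
  ]
}}

```text
time_s: 12.05
tool_pos: [0.5414, -0.3297, 0.0192]
tcp_rot: [0.354, 0.613, -0.354, 0.612]
wrist_force: [0.7, 0.3, 0.2]
width: 0.0878
```

>>> {"method": "jog_arm", "body": {
  "steps": [
    [88.1, [2, 0, 0], 0],
    [88.1, [0, 0, 0], 0]
  ]
}}

```text
time_s: 12.25
tool_pos: [0.5414, -0.3296, 0.0173]
tcp_rot: [0.354, 0.613, -0.353, 0.612]
wrist_force: [0.1, -0.3, 0.1]
width: 0.0882
```

Below the top edge with no force. Continuing down.

>>> {"method": "jog_arm", "body": {
  "steps": [
    [88.1, [3, 0, 0], 0],
    [88.1, [3, 0, 0], 0],
    [88.1, [0, 0, 0], 0]
  ]
}}

```text
time_s: 12.55
tool_pos: [0.5413, -0.3295, 0.0109]
tcp_rot: [0.354, 0.613, -0.353, 0.612]
wrist_force: [-0.1, 0.1, -0.2]
width: 0.088
```

>>> {"method": "jog_arm", "body": {
  "steps": [
    [88.1, [3, 0, 0], 0],
    [88.1, [3, 0, 0], 0],
    [88.1, [0, 0, 0], 0]
  ]
}}

```text
time_s: 12.85
tool_pos: [0.5413, -0.3296, 0.0049]
tcp_rot: [0.354, 0.613, -0.353, 0.612]
wrist_force: [0.6, 0.0, 0.3]
width: 0.0882
```

>>> {"method": "jog_arm", "body": {
  "steps": [
    [80, [0, 0, 0], 0],
    [80, [0, 0, 0], 0],
    [80, [0, 0, 0], 0],
    [80, [0, 0, 0], 0]
  ]
}}

```text
time_s: 13.25
tool_pos: [0.5414, -0.3297, 0.0055]
tcp_rot: [0.354, 0.612, -0.354, 0.612]
wrist_force: [-0.6, 1.0, -1.0]
width: 0.0832
```

```bash
python3 - <<'E'
from h import *
np.set_printoptions(precision=4,suppress=True)
def bright(f,v,u0,u1):
    m=np.load(f'pics/{f}.npz'); return m['im'][v,u0:u1].sum(1)//3
for v in (150,200,250): print(v,bright('w1',v,262,286),bright('w1',v,362,384))
for v in (120,160,240,300): print('w2',v,bright('w2',v,178,200),bright('w2',v,400,440))
o=np.array([.4613,-.0205]);a=np.radians(5.5);R=np.array([[np.cos(a),-np.sin(a)],[np.sin(a),np.cos(a)]])
p=axes()[0]; print('tcp tray',(p[:2]-o)@R*1000)
E
```

```text
150 [243 242 241 240 239 234 226 228 235 231 202 138  90  81  87  93  95  94
  93  93  93  92  93  93] [ 94  94  94  95  95  94  94  94  91  86  83  92 142 205 231 235 225 186
 129 100  95  95]
200 [114  83  65  59  71 132 201 226 229 237 240 237 216 146  92  86  87  88
  89  89  93  98 102 101] [ 89  89  91  89  89  84  75  75  86 134 196 227 233 223 182 125  95  91
  92  91  92  91]
250 [176 175 176 175 176 175 176 175 175 171 167 169 167 156 130  94  67  55
  49  49  49  51  58  60] [ 90  89  83  75  76  93 147 212 235 238 230 185 112  69  64  64  64  64
  62  62  61  62]
w2 120 [77 76 74 75 74 74 75 74 71 63 56 52 52 51 52 52 51 52 52 52 53 53] [ 58  58  58  58  58  58  59  58  58  66  74  77  78  78  78  78  78  78
  79  79  82  97 136 175 203 220 230 236 238 238 236 234 229 214 180 132
 101  95  96  95]
w2 160 [76 76 74 75 74 73 74 73 72 71 71 71 69 65 57 61 77 84 84 85 85 85] [ 87  88  88  86  86  81  70  69  71  73  74  73  74  74  75  76  77  87
 119 164 196 215 227 234 237 237 236 234 228 212 173 123  94  91  90  92
  90  91  90  90]
w2 240 [234 237 238 238 236 229 214 184 142 100  79  74  73  72  72  71  70  69
  68  68  68  67] [ 71  69  70  70  71  71  71  72  73  77  94 138 179 205 221 231 235 236
 235 233 226 204 152 104  88  87  87  86  86  85  86  87  86  87  86  88
  86  87  87  86]
w2 300 [ 39  40  41  38  44  67 100 120 127 131 131 130 128 124 116 101  85  74
  68  68  68  67] [ 67  67  68  69  72  81  96 110 118 125 129 130 129 127 124 107  75  49
  44  43  44  43  44  44  44  43  44  44  44  44  44  45  45  44  44  44
  44  45  46  45]
tcp tray [  50.1429 -315.4427]
```

```bash
python3 - <<'E'
from h import *
np.set_printoptions(precision=1,suppress=True)
o=np.array([.4613,-.0205]);a=np.radians(5.5);R=np.array([[np.cos(a),-np.sin(a)],[np.sin(a),np.cos(a)]])
T=lambda f,L:((px(f,L,.02)[:,:2]-o)@R*1000)
print('w1 right in (85.5)\n',T('w1',[(374.3,150),(371.4,200),(368.2,250)]),'\nout (90.5)\n',T('w1',[(379.5,150),(376.4,200),(373.4,250)]),'\nleft (-8.5)\n',T('w1',[(272.7,150),(274.8,200)]))
print('w2 right in\n',T('w2',[(422.6,120),(418.9,160),(411.5,240)]),'\nout\n',T('w2',[(434.4,120),(430.3,160),(421.8,240)]),'\nleft\n',T('w2',[(185.6,240),(193.5,300)]))
E
```

```text
w1 right in (85.5)
 [[ 83.8  31.2]
 [ 83.7 -15.7]
 [ 83.3 -67.2]] 
out (90.5)
 [[ 88.6  31.2]
 [ 88.6 -15.7]
 [ 88.6 -67.2]] 
left (-8.5)
 [[-10.2  31.3]
 [ -9.9 -15.7]]
w2 right in
 [[84.1 41.6]
 [84.1 27. ]
 [84.  -5.5]] 
out
 [[88.5 41.6]
 [88.5 27. ]
 [88.3 -5.5]] 
left
 [[-10.   -4.8]
 [ -9.9 -32.8]]
```

```bash
cat >> h.py <<'E'
O=np.array([.4597,-.0207]);_a=np.radians(5.5);RT=np.array([[np.cos(_a),-np.sin(_a)],[np.sin(_a),np.cos(_a)]])
def t2w(x,y,z): return np.r_[O+RT@np.array([x,y])/1000,z]
E
python3 -c "
from h import *
g=t2w(38.5,-285,.0053); print(g); rel(g,5.5); plan(g,5.5,9)"
```

```text
[ 0.52533879 -0.30069786  0.0053    ]
tcp [ 0.5414 -0.3297  0.0055] jaw deg 30.01 tilt 0.00 local mm [  0.2   0.5 -33.2] q [-0.73  0.76  1.33  0.    1.05 -1.26] w 0.0832 F [-0.6  1.  -1. ] t 13.25
yaw needed [np.float64(24.51), np.float64(-155.49)]
yaw/row 2.72
[[0.0, 0.1, -3.7], [0.0, -0.1, -3.7], [0.0, -0.3, -3.7], [0.0, -0.4, -3.7], [0.0, -0.6, -3.6], [0.0, -0.8, -3.6], [0.0, -1.0, -3.5], [0.0, -1.2, -3.5], [0.0, -1.4, -3.4]]
```

>>> {"method": "jog_arm", "body": {
  "steps": [
    [80, [0, 0.1, -3.7], 2.72],
    [80, [0, -0.1, -3.7], 2.72],
    [80, [0, -0.3, -3.7], 2.72],
    [80, [0, -0.4, -3.7], 2.72],
    [80, [0, -0.6, -3.6], 2.72]
  ]
}}

```text
time_s: 13.75
tool_pos: [0.5325, -0.3134, 0.0055]
tcp_rot: [0.424, 0.566, -0.424, 0.566]
wrist_force: [-1.3, -0.5, -1.9]
width: 0.0827
```

>>> {"method": "jog_arm", "body": {
  "steps": [
    [80, [0, -0.8, -3.6], 2.72],
    [80, [0, -1, -3.5], 2.72],
    [80, [0, -1.2, -3.5], 2.72],
    [80, [0, -1.4, -3.4], 2.72],
    [80, [0, 0, 0], 0]
  ]
}}

```text
time_s: 14.25
tool_pos: [0.5252, -0.3004, 0.0055]
tcp_rot: [0.475, 0.524, -0.475, 0.523]
wrist_force: [0.1, 0.3, -0.9]
width: 0.0831
```

```bash
python3 - <<'E'
from h import *
np.set_printoptions(precision=1,suppress=True)
rel(t2w(38.5,-250,.0053),5.5)
grab('wrist','w8'); m=np.load('pics/w8.npz'); print(m['cx'])
for v in (150,200,240): print(v,m['im'][v,215:250].sum(1)//3,m['im'][v,375:410].sum(1)//3)
E
```

```text
tcp [ 0.5 -0.3  0. ] jaw deg 5.51 tilt 0.01 local mm [  0.2   0.1 -34.7] q [-0.7  0.7  1.4  0.   1.  -0.8] w 0.0831 F [ 0.1  0.3 -0.9] t 14.25
yaw needed [np.float64(0.01), np.float64(-179.99)]
311.4916133339733
150 [239 239 240 240 240 240 240 240 236 215 171 136 128 127 127 126 128 127
 125 120 116 115 115 116 115 114 114 116 115 116 115 115 116 115 115] [127 126 127 126 126 126 126 125 125 124 123 124 123 125 124 125 125 123
 125 124 125 124 124 122 125 132 163 201 219 223 223 223 223 224 223]
200 [112 119 147 183 199 201 203 204 205 206 207 205 186 142 105  98  99 100
 100 100 101 100 101 100 101 101 102 102 102 102 101 102 102 103 101] [144 144 144 144 143 143 143 143 143 142 143 142 142 143 142 142 142 141
 140 141 139 146 179 213 224 226 227 227 226 225 224 224 224 223 222]
240 [ 88 113 129 140 147 150 152 152 152 151 153 154 155 156 154 144 119  90
  65  49  46  46  47  45  48  47  48  48  48  49  49  48  49  49  48] [152 151 152 152 152 152 153 153 153 153 153 153 155 159 162 169 187 205
 217 220 221 222 222 223 222 222 223 223 222 221 217 210 199 184 160]
```

>>> {"method": "jog_arm", "body": {
  "steps": [
    [80, [0, 0, -8], 0],
    [80, [0, 0, -8], 0],
    [80, [0, 0, -8], 0],
    [80, [0, 0, -8], 0],
    [80, [0, 0, -8], 0]
  ]
}}

```text
time_s: 14.8
tool_pos: [0.5214, -0.2601, 0.0055]
tcp_rot: [0.475, 0.524, -0.475, 0.524]
wrist_force: [0.5, 0.5, -1.4]
width: 0.0832
```

>>> {"method": "jog_arm", "body": {
  "steps": [
    [80, [0, 0, -8], 0],
    [80, [0, 0, -8], 0],
    [80, [0, 0, -8], 0],
    [80, [0, 0, 0], 0]
  ]
}}

```text
time_s: 15.2
tool_pos: [0.519, -0.2358, 0.0054]
tcp_rot: [0.475, 0.524, -0.475, 0.523]
wrist_force: [0.5, 0.4, -0.7]
width: 0.0832
```

```bash
python3 - <<'E'
from h import *
rel(t2w(38.5,-132,.0053),5.5)
grab('wrist','w9')
cv2.imwrite('pics/w9b.png',cv2.resize(cv2.imread('pics/w9.png')[0:400,90:550],None,fx=1.5,fy=1.5,interpolation=cv2.INTER_CUBIC))
E
```

```text
tcp [ 0.519  -0.2358  0.0054] jaw deg 5.58 tilt 0.05 local mm [  0.2   0.2 -87.8] q [-0.63  0.68  1.53  0.    0.93 -0.73] w 0.0832 F [ 0.5  0.4 -0.7] t 15.2
yaw needed [np.float64(0.08), np.float64(-179.92)]
```

View pics/w9b.png

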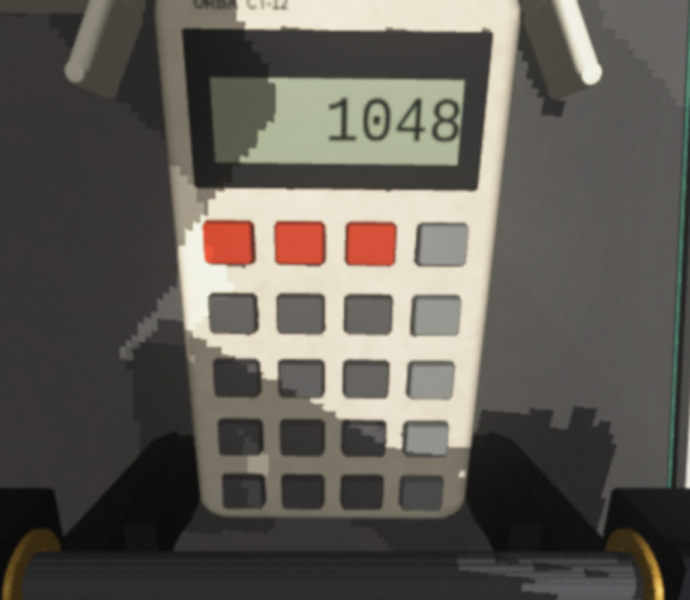

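The calculator (left 158, right 520 at the top) is centred between the lips (75 and 592), leaning about 0.7°. Advancing with a small yaw trim.

>>> {"method": "jog_arm", "body": {
  "steps": [
    [80, [0, 0, -8], -0.3],
    [80, [0, 0, -8], -0.2],
    [80, [0, 0, -8], 0],
    [80, [0, 0, -8], 0],
    [80, [0, 0, 0], 0]
  ]
}}

```text
time_s: 15.75
tool_pos: [0.5157, -0.2039, 0.0054]
tcp_rot: [0.473, 0.526, -0.473, 0.526]
wrist_force: [0.6, 0.4, -1.0]
width: 0.0832
```

>>> {"method": "jog_arm", "body": {
  "steps": [
    [80, [0, 0, -8], 0],
    [80, [0, 0, -8], 0],
    [80, [0, 0, -8], 0],
    [80, [0, 0, 0], 0]
  ]
}}

```text
time_s: 16.15
tool_pos: [0.5131, -0.18, 0.0054]
tcp_rot: [0.473, 0.526, -0.473, 0.526]
wrist_force: [-0.2, 1.4, -1.8]
width: 0.0827
```

>>> {"method": "jog_arm", "body": {
  "steps": [
    [80, [0, 0, -8], 0],
    [80, [0, 0, -8], 0],
    [80, [0, 0, -8], 0],
    [80, [0, 0, -4], 0],
    [80, [0, 0, 0], 0]
  ]
}}

```text
time_s: 16.65
tool_pos: [0.5103, -0.1527, 0.0054]
tcp_rot: [0.473, 0.526, -0.473, 0.526]
wrist_force: [0.6, 1.2, -0.3]
width: 0.0828
```

```bash
python3 - <<'E'
from h import *
rel(t2w(38.5,-134,.0053),5.5)
E
```

```text
tcp [ 0.5103 -0.1527  0.0054] jaw deg 6.07 tilt 0.03 local mm [ 0.1  0.8 -2.3] q [-0.51  0.64  1.64  0.    0.86 -0.62] w 0.0828 F [ 0.6  1.2 -0.3] t 16.65
yaw needed [np.float64(0.57), np.float64(-179.43)]
```

>>> {"method": "jog_arm", "body": {
  "steps": [
    [88.1, [0, 0, 0], 0],
    [88.1, [0, 0, 0], 0],
    [88.1, [0, 0, 0], 0],
    [88.1, [0, 0, 0], 0]
  ]
}}

```text
time_s: 17.05
tool_pos: [0.5104, -0.1536, 0.0055]
tcp_rot: [0.473, 0.525, -0.473, 0.526]
wrist_force: [-0.5, -0.8, 0.2]
width: 0.0877
```

>>> {"method": "jog_arm", "body": {
  "steps": [
    [88.1, [-10, 0, 0], 0],
    [88.1, [-20, 0, 0], 0],
    [88.1, [-20, 0, 0], 0],
    [60, [0, 0, 20], 0.3],
    [40, [0, -0.5, 22], 0.27]
  ]
}}

```text
time_s: 17.55
tool_pos: [0.5147, -0.1956, 0.057]
tcp_rot: [0.475, 0.523, -0.475, 0.524]
wrist_force: [-0.2, 0.3, -0.6]
width: 0.0741
```

>>> {"method": "jog_arm", "body": {
  "steps": [
    [40, [0, 0, 0], 0],
    [40, [0, 0, 0], 0],
    [40, [0, 0, 0], 0]
  ]
}}

```text
time_s: 17.85
tool_pos: [0.514, -0.1944, 0.0556]
tcp_rot: [0.475, 0.524, -0.475, 0.523]
wrist_force: [0.0, -0.5, 0.9]
width: 0.05
```

```bash
python3 - <<'E'
from h import *
np.set_printoptions(precision=1,suppress=True)
rel(t2w(38.5,-178,.008),5.5)
grab('wrist','w10'); m=np.load('pics/w10.npz')
# bright/warm depth: points with height .010-.03 in strip x 0..77, list extents in tray coords
v,u=np.mgrid[100:300:2,200:430:2]; W=px('w10',list(zip(u.ravel(),v.ravel()))); T=(W[:,:2]-O)@RT*1000
for y in range(-160,-100,5):
    k=(abs(T[:,1]-y)<2.5)&(W[:,2]<.04); h=k&(W[:,2]>.008); print(y,k.sum(),(T[h,0].min(),T[h,0].max(),np.median(W[h,2])*1000) if h.any() else '')
E
```

```text
tcp [ 0.5 -0.2  0.1] jaw deg 5.49 tilt 0.04 local mm [47.6  1.1 -0.1] q [-0.6  0.6  1.6  0.   1.  -0.7] w 0.05 F [ 0.  -0.5  0.9] t 17.85
yaw needed [np.float64(-0.01), np.float64(179.99)]
-160 419 
-155 242 
-150 438 (np.float64(-2.9057219325759163), np.float64(77.61506441016667), np.float64(13.768249302926243))
-145 415 (np.float64(-3.809685624059816), np.float64(78.97525023630708), np.float64(14.863316196750326))
-140 500 (np.float64(-3.1171197945889055), np.float64(78.21928705560583), np.float64(17.47699137135758))
-135 535 (np.float64(-4.527610322857677), np.float64(79.52369340780292), np.float64(15.096489775116455))
-130 488 (np.float64(-3.765090404231897), np.float64(78.81703885617503), np.float64(14.910409252686865))
-125 491 (np.float64(-2.9873274102030623), np.float64(79.38191353304131), np.float64(17.799495468039453))
-120 517 (np.float64(-4.437049800766264), np.float64(79.48552925117959), np.float64(17.990074633122557))
-115 526 (np.float64(-20.35690769627661), np.float64(98.23950167831815), np.float64(15.483673461349227))
-110 539 (np.float64(-20.753601322872974), np.float64(98.12879137714482), np.float64(15.828294187533162))
-105 569 (np.float64(-20.598922198154707), np.float64(96.60549977960672), np.float64(18.489542802225095))
```

>>> {"method": "jog_arm", "body": {
  "steps": [
    [40, [15, 0.3, 0], 0],
    [40, [15, 0, 0], 0],
    [40, [12, 0, 0], 0],
    [40, [5, 0, 0], 0],
    [40, [0, 0, 0], 0]
  ]
}}

```text
time_s: 18.4
tool_pos: [0.5143, -0.1949, 0.0079]
tcp_rot: [0.475, 0.524, -0.476, 0.523]
wrist_force: [-0.3, -0.1, -0.6]
width: 0.04
```

>>> {"method": "jog_arm", "body": {
  "steps": [
    [40, [0, 0, -6], 0],
    [40, [0, 0, -6], 0],
    [40, [0, 0, -6], 0],
    [40, [0, 0, -6], 0],
    [40, [0, 0, -6], 0]
  ]
}}

```text
time_s: 18.9
tool_pos: [0.5118, -0.165, 0.0087]
tcp_rot: [0.476, 0.523, -0.476, 0.524]
wrist_force: [0.8, -0.6, -0.2]
width: 0.0401
```

>>> {"method": "jog_arm", "body": {
  "steps": [
    [40, [0, 0, -6], 0],
    [40, [0, 0, -6], 0],
    [40, [0, 0, -6], 0],
    [40, [0, 0, -6], 0],
    [40, [0, 0, 0], 0]
  ]
}}

```text
time_s: 19.4
tool_pos: [0.5091, -0.1406, 0.0084]
tcp_rot: [0.475, 0.524, -0.475, 0.523]
wrist_force: [-0.1, -0.6, 0.6]
width: 0.0402
```

```bash
python3 - <<'E'
from h import *
rel(t2w(38.5,-109,.008),5.5)
E
```

```text
tcp [ 0.5091 -0.1406  0.0084] jaw deg 5.50 tilt 0.05 local mm [  0.4   0.8 -15.1] q [-0.49  0.63  1.65  0.    0.86 -0.59] w 0.0402 F [-0.1 -0.6  0.6] t 19.4
yaw needed [np.float64(-0.0), np.float64(180.0)]
```

15 mm to go. Small steps, watching the force along the push.

>>> {"method": "jog_arm", "body": {
  "steps": [
    [40, [0, 0, -4], 0],
    [40, [0, 0, -4], 0],
    [40, [0, 0, -2], 0],
    [40, [0, 0, 0], 0]
  ]
}}

```text
time_s: 19.8
tool_pos: [0.5083, -0.1312, 0.0084]
tcp_rot: [0.476, 0.523, -0.476, 0.523]
wrist_force: [-0.5, 0.1, -0.2]
width: 0.0401
```

>>> {"method": "jog_arm", "body": {
  "steps": [
    [40, [0, 0, -1.5], 0],
    [40, [0, 0, 0], 0]
  ]
}}

```text
time_s: 20.0
tool_pos: [0.5082, -0.13, 0.0084]
tcp_rot: [0.476, 0.523, -0.476, 0.523]
wrist_force: [0.7, -0.2, -1.3]
width: 0.0399
```

>>> {"method": "jog_arm", "body": {
  "steps": [
    [40, [0, 0, -1.5], 0],
    [40, [0, 0, 0], 0]
  ]
}}

```text
time_s: 20.2
tool_pos: [0.5081, -0.1285, 0.0084]
tcp_rot: [0.476, 0.523, -0.476, 0.523]
wrist_force: [0.0, -0.7, 0.1]
width: 0.0399
```

>>> {"method": "jog_arm", "body": {
  "steps": [
    [40, [0, 0, -1], 0],
    [40, [0, 0, 0], 0]
  ]
}}

```text
time_s: 20.4
tool_pos: [0.508, -0.1275, 0.0085]
tcp_rot: [0.476, 0.523, -0.476, 0.523]
wrist_force: [-0.7, -0.8, -0.1]
width: 0.0398
```

>>> {"method": "jog_arm", "body": {
  "steps": [
    [40, [0, 0, -1], 0],
    [40, [0, 0, 0], 0]
  ]
}}

```text
time_s: 20.6
tool_pos: [0.508, -0.1268, 0.0084]
tcp_rot: [0.475, 0.523, -0.476, 0.523]
wrist_force: [-0.1, -1.7, -0.1]
width: 0.04
```

>>> {"method": "jog_arm", "body": {
  "steps": [
    [40, [0, 0, -1], 0],
    [40, [0, 0, 0], 0]
  ]
}}

```text
time_s: 20.8
tool_pos: [0.5082, -0.1264, 0.0086]
tcp_rot: [0.475, 0.523, -0.476, 0.524]
wrist_force: [-0.6, -6.6, -2.1]
width: 0.0404
```

```bash
python3 - <<'E'
from h import *
np.set_printoptions(precision=1,suppress=True)
rel(t2w(38.5,-109,.008),5.5)
p=axes()[0]; print('tcp tray',(p[:2]-O)@RT*1000)
grab('wrist','w11')
m=np.load('pics/w11.npz'); v,u=np.mgrid[20:330:2,180:450:2]; pts=list(zip(u.ravel(),v.ravel())); W=px('w11',pts); T=(W[:,:2]-O)@RT*1000
for y in list(range(-125,-85,4))+list(range(20,60,4)):
    k=(abs(T[:,1]-y)<2)&(T[:,0]>5)&(T[:,0]<70); h=W[k,2]*1000; print(y,k.sum(),np.percentile(h,[10,50,90]) if k.any() else '')
u0=m['cx']; print('col',[ (vv,int(m['im'][vv,300:320].mean())) for vv in range(40,110,2)])
E
```

```text
tcp [ 0.5 -0.1  0. ] jaw deg 5.47 tilt 0.11 local mm [ 0.6  0.4 -0.9] q [-0.5  0.6  1.7 -0.   0.8 -0.6] w 0.0404 F [-0.6 -6.6 -2.1] t 20.8
yaw needed [np.float64(-0.03), np.float64(179.97)]
tcp tray [  38.1 -109.9]
-125 131 [-1.7 -1.  -0.3]
-121 140 [-1.6 -1.  -0.3]
-117 150 [-1.7 -0.9 -0.1]
-113 164 [-1.8 -0.9  6.2]
-109 175 [-1.6 -0.9 19. ]
-105 64 [-1.1 21.2 32.1]
-101 553 [13.8 27.6 38.7]
-97 279 [13.5 14.4 28. ]
-93 201 [14.2 15.7 18.3]
-89 313 [14.7 17.8 18.8]
20 0 
24 0 
28 0 
32 0 
36 0 
40 0 
44 0 
48 0 
52 0 
56 0 
col [(40, 58), (42, 59), (44, 58), (46, 57), (48, 138), (50, 220), (52, 222), (54, 223), (56, 223), (58, 223), (60, 223), (62, 223), (64, 223), (66, 224), (68, 224), (70, 223), (72, 202), (74, 181), (76, 175), (78, 175), (80, 176), (82, 176), (84, 177), (86, 177), (88, 176), (90, 176), (92, 177), (94, 178), (96, 177), (98, 177), (100, 175), (102, 169), (104, 183), (106, 216), (108, 221)]
```

The force rises at rear y about −100, as expected. One more firm press, then I'll retreat.

>>> {"method": "jog_arm", "body": {
  "steps": [
    [40, [0, 0, -1], 0],
    [40, [0, 0, 0], 0],
    [40, [0, 0, 0], 0]
  ]
}}

```text
time_s: 21.15
tool_pos: [0.5084, -0.1262, 0.0087]
tcp_rot: [0.475, 0.522, -0.476, 0.524]
wrist_force: [-0.5, -10.4, -1.5]
width: 0.0396
```

>>> {"method": "jog_arm", "body": {
  "steps": [
    [40, [0, 0, 4], 0],
    [40, [0, 0, 12], 0],
    [40, [0, 0, 20], 0],
    [40, [-30, 0, 0], 0],
    [40, [-40, 0, 0], 0]
  ]
}}

```text
time_s: 21.65
tool_pos: [0.5103, -0.1609, 0.0779]
tcp_rot: [0.476, 0.525, -0.476, 0.521]
wrist_force: [-0.3, -0.3, 0.9]
width: 0.0402
```

>>> {"method": "jog_arm", "body": {
  "steps": [
    [40, [-40, 0, 0], 0],
    [40, [-40, 0, 20], 0],
    [40, [-20, 0, 20], 0],
    [40, [0, 0, 0], 0],
    [40, [0, 0, 0], 0]
  ]
}}

```text
time_s: 22.15
tool_pos: [0.5145, -0.2001, 0.1776]
tcp_rot: [0.476, 0.524, -0.476, 0.523]
wrist_force: [-0.0, -0.8, -0.3]
width: 0.0405
```

```bash
python3 - <<'E'
from h import *
np.set_printoptions(precision=1,suppress=True)
rel(t2w(38.5,-109,.008),5.5)
grab('wrist','w12'); grab('top','t12'); m=np.load('pics/w12.npz'); im=m['im'].astype(int)
# along bay centreline project tray points z=.021 and read colours
def proj(P,m): c=m['R']@P+m['t']; return m['fx']*c[0]/c[2]+m['cx'],m['fy']*c[1]/c[2]+m['cy']
def samp(xs,ys,z):
    for x,y in zip(xs,ys):
        u,v=proj(t2w(x,y,z),m); 
        if 0<=int(v)<480 and 0<=int(u)<640: print((x,y),(int(u),int(v)),im[int(v),int(u)],'z %.1f'%(px('w12',[(u,v)])[0][2]*1000))
print('rear'); samp([20]*9,range(-112,-94,2),.018)
print('front'); samp([20]*13,range(30,56,2),.02)
print('sides'); samp(list(range(-14,4,2))+list(range(72,94,2)),[-40]*20,.02)
hsv=cv2.cvtColor(m['im'],cv2.COLOR_RGB2HSV); M=(abs(hsv[:,:,0].astype(int)-26)<8)&(hsv[:,:,1]>150); n,l,st,c=cv2.connectedComponentsWithStats(M.astype(np.uint8))
for k in range(1,n):
    if st[k,4]>300:
        v,u=np.where(l==k); W=px('w12',list(zip(u,v))); r=cv2.minAreaRect(((px('w12',list(zip(u,v)),.028)[:,:2]-O)@RT*1000).astype(np.float32)); print(st[k],np.percentile(W[:,2]*1000,[5,50,95]),r)
a,b=np.load('pics/top0.npz')['im'].astype(int),np.load('pics/t12.npz')['im'].astype(int)
for n,(x0,y0,x1,y1) in dict(stapler=(192,208,220,270),bottle=(250,200,278,228),tape=(338,230,373,263)).items(): print(n,abs(a-b)[y0:y1,x0:x1].mean())
E
```

```text
tcp [ 0.5 -0.2  0.2] jaw deg 5.41 tilt 0.09 local mm [169.7   1.2 -74.6] q [-0.6  0.4  1.4  0.   1.3 -0.7] w 0.0405 F [-0.  -0.8 -0.3] t 22.15
yaw needed [np.float64(-0.09), np.float64(179.91)]
rear
(20, -112) (291, 141) [108 104 100] z -1.1
(20, -110) (291, 138) [108 104 100] z -1.1
(20, -108) (291, 136) [108 105 101] z -1.2
(20, -106) (291, 133) [108 105 101] z -0.3
(20, -104) (291, 131) [98 96 92] z -1.0
(20, -102) (291, 128) [72 69 65] z -0.5
(20, -100) (291, 126) [125 119 106] z 11.5
(20, -98) (291, 123) [215 206 185] z 14.5
(20, -96) (291, 121) [230 223 202] z 13.6
front
sides
(-14, -40) (246, 45) [224 223 210] z 2.8
(-12, -40) (249, 45) [241 239 228] z 18.9
(-10, -40) (251, 45) [242 241 230] z 19.4
(-8, -40) (254, 45) [116 111 100] z 15.7
(-6, -40) (256, 45) [81 77 69] z 3.0
(-4, -40) (259, 45) [155 147 130] z 13.2
(-2, -40) (262, 45) [233 227 207] z 14.7
(0, -40) (264, 45) [237 232 213] z 16.2
(2, -40) (267, 45) [237 231 211] z 16.0
(72, -40) (356, 45) [241 236 221] z 15.7
(74, -40) (358, 45) [238 233 216] z 14.5
(76, -40) (361, 45) [176 168 150] z 15.0
(78, -40) (363, 45) [1
[... 412 characters left out ...]
6.25641632080078), 89.89629364013672)
[  14  139   80  128 3812] [ 5.8 14.3 16. ] ((-191.4241485595703, -166.94277954101562), (134.85134887695312, 25.557859420776367), 53.70378112792969)
[188 353  23  67 656] [250.3 259.  262.1] ((-84.0763931274414, -362.48590087890625), (88.32186889648438, 20.78145980834961), 80.00613403320312)
[414 355  22  65 594] [252.8 259.3 262. ] ((157.45941162109375, -363.87457275390625), (20.13669776916504, 84.89450073242188), 8.703914642333984)
[ 165  435  388   20 4550] [265.1 267.5 269.1] ((89.89181518554688, -442.532470703125), (443.3762512207031, 28.302766799926758), 0.10647298395633698)
stapler 6.557987711213518
bottle 81.06292517006803
tape 60.702453102453106
```

>>> {"method": "jog_arm", "body": {
  "steps": [
    [40, [0, 0, -40], 0],
    [40, [0, 0, -40], 0],
    [40, [0, 0, -40], 0],
    [40, [0, 0, -20], 0],
    [40, [0, 0, 0], 0]
  ]
}}

```text
time_s: 22.75
tool_pos: [0.5007, -0.0579, 0.1775]
tcp_rot: [0.474, 0.525, -0.475, 0.523]
wrist_force: [0.2, -0.2, -0.1]
width: 0.0396
```

```bash
python3 - <<'E'
from h import *
np.set_printoptions(precision=1,suppress=True)
rel([.49,-.05,.2]); grab('wrist','w13'); grab('side','s13'); m=np.load('pics/w13.npz'); im=m['im'].astype(int)
def proj(P): c=m['R']@P+m['t']; return m['fx']*c[0]/c[2]+m['cx'],m['fy']*c[1]/c[2]+m['cy']
for x in(10,38,66):
    print('x',x)
    for v in range(int(proj(t2w(x,56,.02))[1]),int(proj(t2w(x,30,.02))[1])):
        u=int(proj(t2w(x,45,.02))[0]); q=(px('w13',[(u,v)],.02)[0][:2]-O)@RT*1000; print(v,'y %.1f'%q[1],im[v,u])
hsv=cv2.cvtColor(m['im'],cv2.COLOR_RGB2HSV); M=(abs(hsv[:,:,0].astype(int)-26)<8)&(hsv[:,:,1]>150); n,l,st,c=cv2.connectedComponentsWithStats(M.astype(np.uint8))
for k in range(1,n):
    if st[k,4]>800 and c[k][1]<330:
        v,u=np.where(l==k); W=px('w13',list(zip(u,v))); r=cv2.minAreaRect(((px('w13',list(zip(u,v)),.028)[:,:2]-O)@RT*1000).astype(np.float32)); print(st[k],np.percentile(W[:,2]*1000,[5,50,95]),r)
a,b=np.load('pics/side0.npz')['im'].astype(int),np.load('pics/s13.npz')['im'].astype(int)
for n,(x0,y0,x1,y1) in dict(stapler=(252,168,300,196),bottle=(311,187,331,215),tape=(313,245,351,280)).items(): print(n,abs(a-b)[y0:y1,x0:x1].mean())
E
```

```text
tcp [ 0.5 -0.1  0.2] jaw deg 5.68 tilt 0.16 local mm [-22.5  -9.9  -9. ] q [-0.3  0.4  1.5  0.   1.3 -0.5] w 0.0396 F [ 0.2 -0.2 -0.1] t 22.75
x 10
106 y 56.3 [142 135 115]
107 y 55.6 [153 148 131]
108 y 54.8 [169 166 148]
109 y 54.0 [208 207 192]
110 y 53.2 [236 236 227]
111 y 52.5 [243 243 236]
112 y 51.7 [243 244 237]
113 y 50.9 [243 244 237]
114 y 50.1 [244 244 237]
115 y 49.3 [243 243 236]
116 y 48.6 [242 241 233]
117 y 47.8 [240 239 230]
118 y 47.0 [242 241 233]
119 y 46.2 [243 242 234]
120 y 45.4 [239 236 227]
121 y 44.6 [225 219 201]
122 y 43.8 [182 177 159]
123 y 43.0 [125 120 107]
124 y 42.2 [110 104  91]
125 y 41.4 [154 146 128]
126 y 40.6 [202 193 171]
127 y 39.8 [230 222 199]
128 y 39.0 [236 230 210]
129 y 38.2 [236 230 211]
130 y 37.4 [230 223 202]
131 y 36.6 [207 198 177]
132 y 35.8 [182 175 156]
133 y 35.0 [176 170 151]
134 y 34.2 [196 189 169]
135 y 33.4 [224 216 194]
136 y 32.6 [233 227 205]
137 y 31.8 [233 227 206]
138 y 31.0 [219 210 188]
x 38
106 y 56.4 [141 135 116]
107 y 55.6 [151 145 130]
108 y 54.8 [155 150 135]
109 y 54.1 [169 166 150]
110 y 53.3 [207 205 19
[... 1356 characters left out ...]
]
132 y 35.9 [234 228 208]
133 y 35.1 [234 228 208]
134 y 34.3 [234 228 206]
135 y 33.5 [232 226 204]
136 y 32.7 [219 210 188]
137 y 31.9 [168 160 141]
138 y 31.1 [104  99  89]
[ 170   75  175   30 4425] [27.2 28.9 30.4] ((-6.156394958496094, 67.96553039550781), (138.10125732421875, 21.181140899658203), 0.08554475009441376)
[ 175  158   78   79 3352] [23.3 36.2 37.6] ((-47.67742919921875, -19.652687072753906), (66.03475189208984, 69.11470794677734), 0.11244294792413712)
[  54  285   67   84 1999] [10.6 15.  17.7] ((-187.56394958496094, -155.56240844726562), (122.08576965332031, 23.334247589111328), 53.600154876708984)
stapler 7.653769841269841
bottle 4.204166666666667
tape 17.828822055137845
```

The stop seam is narrow at the far side and about 1 mm wider at the near side, so I'll give one more press on the near half of the rear edge.

```bash
python3 -c "
from h import *
rel(t2w(22,-125,.0085),5.5)"
```

```text
tcp [ 0.5015 -0.0606  0.1777] jaw deg 5.53 tilt 0.08 local mm [169.2 -15.6  81.4] q [-0.35  0.36  1.52 -0.    1.26 -0.45] w 0.0398 F [-0.4  0.   0.8] t 22.85
yaw needed [np.float64(0.03), np.float64(-179.97)]
```

>>> {"method": "jog_arm", "body": {
  "steps": [
    [0, [0, -5, 27], 0],
    [0, [0, -5, 27], 0],
    [0, [20, -5.6, 27], 0],
    [0, [40, 0, 0], 0],
    [0, [40, 0, 0], 0]
  ]
}}

```text
time_s: 23.35
tool_pos: [0.4937, -0.1451, 0.0771]
tcp_rot: [0.476, 0.522, -0.476, 0.523]
wrist_force: [0.7, -0.4, -0.9]
width: 0.0018
```

>>> {"method": "jog_arm", "body": {
  "steps": [
    [0, [30, 0, 0], 0],
    [0, [25, 0, 0], 0],
    [0, [14, 0, 0], 0],
    [0, [0, 0, 0], 0]
  ]
}}

```text
time_s: 23.75
tool_pos: [0.4928, -0.1436, 0.0073]
tcp_rot: [0.476, 0.524, -0.476, 0.521]
wrist_force: [-0.1, -0.3, 0.3]
width: 0.0007
```

>>> {"method": "jog_arm", "body": {
  "steps": [
    [0, [0, 0, -6], 0],
    [0, [0, 0, -5], 0],
    [0, [0, 0, -3], 0],
    [0, [0, 0, 0], 0]
  ]
}}

```text
time_s: 24.15
tool_pos: [0.4927, -0.1286, 0.0101]
tcp_rot: [0.476, 0.523, -0.475, 0.524]
wrist_force: [-0.1, -0.7, -0.2]
width: 0.0003
```

>>> {"method": "jog_arm", "body": {
  "steps": [
    [0, [0, 0, -1], 0],
    [0, [0, 0, 0], 0]
  ]
}}

```text
time_s: 24.35
tool_pos: [0.4927, -0.1282, 0.0098]
tcp_rot: [0.476, 0.523, -0.476, 0.524]
wrist_force: [0.8, -2.1, 0.5]
width: 0.0003
```

>>> {"method": "jog_arm", "body": {
  "steps": [
    [0, [0, 0, -1], 0],
    [0, [0, 0, 0], 0]
  ]
}}

```text
time_s: 24.55
tool_pos: [0.4927, -0.1277, 0.0097]
tcp_rot: [0.476, 0.523, -0.476, 0.524]
wrist_force: [-0.5, -4.5, 2.3]
width: 0.0008
```

>>> {"method": "jog_arm", "body": {
  "steps": [
    [0, [0, 0, -1], 0],
    [0, [0, 0, 0], 0]
  ]
}}

```text
time_s: 24.75
tool_pos: [0.4927, -0.1273, 0.0098]
tcp_rot: [0.475, 0.522, -0.476, 0.524]
wrist_force: [-1.0, -9.2, 1.8]
width: 0.0005
```

>>> {"method": "jog_arm", "body": {
  "steps": [
    [0, [0, 0, -1.5], 0],
    [0, [0, 0, 0], 0]
  ]
}}

```text
time_s: 24.95
tool_pos: [0.4927, -0.127, 0.0098]
tcp_rot: [0.475, 0.522, -0.476, 0.525]
wrist_force: [-2.8, -16.0, 1.4]
width: 0.0005
```

>>> {"method": "jog_arm", "body": {
  "steps": [
    [0, [0, 0, 6], 0],
    [0, [0, 0, 15], 0],
    [0, [-20, 0, 15], 0],
    [0, [-40, 0, 0], 0],
    [0, [-40, 0, 0], 0]
  ]
}}

```text
time_s: 25.45
tool_pos: [0.4951, -0.1611, 0.1101]
tcp_rot: [0.476, 0.524, -0.476, 0.522]
wrist_force: [0.2, 0.3, 0.1]
width: 0.0004
```

>>> {"method": "jog_arm", "body": {
  "steps": [
    [0, [-40, 5, -30], 0],
    [0, [-30, 5, -40], 0],
    [0, [0, 5, -40], 0],
    [0, [0, 0, 0], 0],
    [0, [0, 0, 0], 0]
  ]
}}

```text
time_s: 25.95
tool_pos: [0.4999, -0.0497, 0.179]
tcp_rot: [0.475, 0.524, -0.475, 0.523]
wrist_force: [-0.4, -0.3, 0.6]
width: 0.0005
```

```bash
python3 - <<'E'
from h import *
rel([.49,-.05,.2]); grab('wrist','w14'); m=np.load('pics/w14.npz'); g=m['im'].astype(int).sum(2)//3
def proj(P): c=m['R']@P+m['t']; return m['fx']*c[0]/c[2]+m['cx'],m['fy']*c[1]/c[2]+m['cy']
for x in(10,24,38,52,66):
    u,v0=proj(t2w(x,47,.02)); v1=proj(t2w(x,37,.02))[1]; print(x,[(round(float(((px('w14',[(u,v)],.02)[0][:2]-O)@RT)[1]*1000),1),int(g[v,int(u)])) for v in range(int(v0),int(v1))])
u,v=proj(t2w(20,-95,.018)); print('rear',[(round(float(((px('w14',[(u,w)],.018)[0][:2]-O)@RT)[1]*1000),1),int(g[w,int(u)])) for w in range(int(v)-2,int(v)+12)])
E
```

```text
tcp [ 0.4999 -0.0497  0.179 ] jaw deg 5.54 tilt 0.03 local mm [-21.   -9.9  -0.6] q [-0.34  0.35  1.53  0.    1.26 -0.43] w 0.0005 F [-0.4 -0.3  0.6] t 25.95
10 [(47.4, 239), (46.6, 235), (45.8, 219), (45.0, 175), (44.2, 121), (43.4, 108), (42.6, 149), (41.7, 191), (40.9, 217), (40.1, 224), (39.3, 223), (38.5, 214)]
24 [(47.4, 239), (46.6, 235), (45.8, 219), (45.0, 179), (44.2, 132), (43.4, 130), (42.5, 165), (41.7, 203), (40.9, 221), (40.1, 225), (39.3, 224), (38.5, 218)]
38 [(47.4, 239), (46.6, 235), (45.8, 221), (45.0, 183), (44.2, 133), (43.3, 133), (42.5, 178), (41.7, 213), (40.9, 226), (40.1, 229), (39.3, 229), (38.4, 226)]
52 [(47.4, 239), (46.6, 236), (45.8, 222), (45.0, 187), (44.1, 150), (43.3, 162), (42.5, 196), (41.7, 218), (40.9, 226), (40.1, 228), (39.3, 226), (38.4, 224)]
66 [(47.4, 238), (46.6, 236), (45.8, 223), (44.9, 191), (44.1, 161), (43.3, 176), (42.5, 210), (41.7, 225), (40.9, 230), (40.1, 231), (39.2, 229), (38.4, 225)]
rear [(-92.8, 149), (-93.9, 147), (-95.0, 147), (-96.0, 142), (-97.1, 121), (-98.2, 86), (-99.3, 62), (-100.4, 55), (-101.5, 47), (-102.6, 37), (-103.7, 33), (-104.8, 30), (-105.9, 29), (-107.0, 28)]
```

```bash
python3 -c "
from workcell import job; print(job.hand_in())"
```

```text
the job is handed in; nothing more can be done
None
```

The job is handed in at about 26 s of robot time. The box cutter was moved first, then the calculator.

- **Cutter:** It lies flat in the shallow compartment with its blade end away from the robot. The last check put its body at tray y ≈ 68–70 mm, parallel to the slot and inside the walls.
- **Calculator:** I turned it, slid it along the desk into the bay, and pressed its rear edge until the stop held. The final press was 16 N at the near side. Its rear edge sits at tray y ≈ −100 mm, with about 4–5 mm clear on each side.
- **Remaining doubt on the calculator:** After the final press, the dark line at the back stop is still up to about 0.7 mm wider on the near side. It may be about half a degree off square, or that may be shadow.
- **Other objects:** In the side view before and after, the bottle and stapler had not changed. The tape-measure patch changed moderately, which I put down to shadow. In the wrist view the tape measure stayed in its cell and nothing touched it. The top-view comparison for the bottle and tape measure was no use, probably because the arm blocked the view.

The side and top cameras disagreed by about 5 mm, so I used the wrist camera for the positions, correcting the tray's place by 1.6 mm in x.

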